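# Hang the wet cover plates to dry

### The arm

A 6-joint arm with a two-finger parallel gripper is mounted at the origin on a cart in front of the work surface, level with it; the furniture and walls round the work are solid. World frame = base frame: x ahead of the robot, y to its left, z up, the work surface at z = 0. Lengths are in m, angles in rad, forces in N, time in s.
With the tool pointing down it reaches from about 0.35 to 0.925 m from the base axis. Payload 6.4 kg.
Tool frame: the origin (TCP) lies midway between the tips of the shut fingers; the grasp point (between the pads) lies 19 mm behind it; z points along the fingers, y is the direction in which the jaws open and shut (so a half turn about z gives the same grasp; the last joint's range is limited). The gripper opens to 94 mm and grips with 3 to 60 N. Pads are 16 mm wide; open, the fingers measure 119 mm over their backs; the gripper's body (75 mm by 177 mm) begins 78 mm behind the grasp point.
Start: joints at [1.135, 0.245, 1.558, -0, 1.339, -0.174], TCP at [0.168, 0.628, 0.205] pointing down, gripper open.
Joint ranges: [-3.13, 3.13], [-1.02, 2.26], [0.13, 2.54], [-0.95, 4.09], [0.21, 2.88], [-2.74, 2.74]. Speed limits (rad/s): [2.57, 2.57, 3.14, 3.14, 3.14, 3.14].

### API

Orientations are given as [roll, pitch, yaw] about the fixed x, y, z axes, in that order (R = Rz(yaw) Ry(pitch) Rx(roll)).
In Python, from bench import env, read_camera, order, spot_in, place_of gives the robot as it stands.
- The arm moves only by the tool drive_tool, never from a script. Its argument "increments" is a list of rows, each a list of 3 entries, a list of its own where there are three numbers: the shift along the tool's x, y, z in cm, then the turn, a rotation vector about the tool's x, y, z in rad, then the gripper command: -1 is shut, 1 is fully open, values between are in proportion. A call has 1 to 12 rows; each row shifts and turns the commanded pose from where the row before left it, along the tool's axes as they then stand; what a row does not reach is not made up. A row lasts 1/8 s, in which the tool goes at most 62.5 mm and 10.7 degrees, less where a joint would pass 70% of its speed; a pose out of reach is approached as far as the arm can. A call with a gripper value outside its range is refused whole. The fingers move at their own pace and stop on an object; "squeeze" is the grip in N (left out, the last holds). Time passes only in rows, so rows that do not move let the fingers close. It gives the time, the measured TCP pose, the force and the opening at its end, in the units of the state.
- env.get_state(): the state, without advancing time (a new reading comes with each control period).
- read_camera(name): name is "scene" or "top" or "wrist"; returns a dict with "color" (420x560x3 uint8, red, green, blue), "range_z" (420x560 float32, m along the optical axis (not along the pixel's ray), 0 where there is no reading), "camera_matrix" (3x3 intrinsics, pixels), "origin" and "orientation" of the camera in the world; the wrist camera has in their place "T_tool_cam" (4x4, takes a point from camera to tool coordinates, whose origin is the TCP and whose axes are the flange's). Camera axes: x right, y up, looking along -z (the intrinsics and any distortion apply to the point x, -y, -z); pixel columns grow to the right and rows downward; lengths in m; the calibration is good to about 2 mm. A picture is of the moment at which its call begins: read the wrist's pose just before it.
- order.finish_job(): hands the job in, once; it reports no verdict.
Trained networks look in a picture, given as the dict that the camera call returned (one of the last four; its "shot" number tells which), for a name from the list of things; names that differ only in an ending like _2 or _b are one class to them, and where a whole thing is asked for, a point or a joint stands for the part that bears it (a point fixed in the world has none). Each returns a list of dicts, best first, with "confidence" (0 to 1); they miss things now and then, are a little off and sometimes report something else, mostly with a low value. They report only what shows in the picture. A call takes as long as a camera call. They do not tell look-alikes from the thing itself.
- spot_in(target, picture): "xyz" ([x, y, z] in m, in world coordinates, good to about 4 mm: the middle of the surface that is visible of it).
- place_of(target, picture): "xyz" ([x, y, z] in m, in world coordinates, good to about 4 mm: a listed point, or the origin of a listed thing).
The state is a dict: "time_s": time; "joints": joint angles; "dq": joint speeds; "joint_torque": joint torques, N m; "position": TCP position; "tcp_rot": TCP orientation; "force": force on the tool from outside, world axes, zero at the start; "moment": the same for the moment, N m; "gripper_width": finger opening in m.
Only numpy, scipy, OpenCV 4.12 (cv2) and the standard library are available. Lean on these libraries where they do the work, as an engineer would, in place of code of your own. Each camera call takes 0.05 s, during which the arm holds its last target.

### The job

Freshly sprayed cover plates lie face up on the bench. First turn the dial of the drying rack's control box fully anticlockwise to off; then hang every plate on a screw of its own on the rack, the wide hole of its keyhole over the screw head and the plate then slid down its slat until the narrow slot is fully home, lying flat and straight on the slat; then turn the dial fully clockwise to start the drying. Hold the plates by their bare edges only, never touching a painted face, and leave everything else on the bench alone.

Things in the scene. Friction and masses are not known exactly. Their poses are not given: they have to be found in the camera images.
- rack: Grey warm-air drying rack, fixed, 350 mm wide (y): front step 30 mm high, back 94 mm high. Origin: centre of underside, slope faces its -x (the robot). Three wooden slats, 120 mm apart along y, 26 mm wide, rise away from the robot at 30 degrees, each with a screw. Beside the slats, at least 13 mm is free beneath a hung plate, and 60 mm between plates.
- screw0: Steel screw square on a slat (screw0 at the largest rack y, screw2 the smallest). Origin: on its axis at the slat's upper face; z out along the screw (tilted 30 degrees from vertical towards the robot), x up the slope along the slat. Shank 7 mm diameter, 12.5 mm long; head 15 mm diameter, 4 mm thick, top 16.5 mm above the slat. Slat runs from 107 mm below the screw to 35 mm above it.
- screw1: Steel screw square on a slat (screw0 at the largest rack y, screw2 the smallest). Origin: on its axis at the slat's upper face; z out along the screw (tilted 30 degrees from vertical towards the robot), x up the slope along the slat. Shank 7 mm diameter, 12.5 mm long; head 15 mm diameter, 4 mm thick, top 16.5 mm above the slat. Slat runs from 107 mm below the screw to 35 mm above it.
- screw2: Steel screw square on a slat (screw0 at the largest rack y, screw2 the smallest). Origin: on its axis at the slat's upper face; z out along the screw (tilted 30 degrees from vertical towards the robot), x up the slope along the slat. Shank 7 mm diameter, 12.5 mm long; head 15 mm diameter, 4 mm thick, top 16.5 mm above the slat. Slat runs from 107 mm below the screw to 35 mm above it.
- plate0: Loose cover plate 120 (x) x 58 (y) x 8 mm, aluminium with bare edges, blue wet paint 1 mm thick on top, 3 mm in from the edges; about 130 g; face up on the bench; may be absent. Origin: centre of underside; z out of the paint; +x = keyhole end. Keyhole: hole 22 mm across at x = 18 mm, on towards +x a slot 10 mm wide to x = 43.5 mm.
- plate0_face: The blue wet painted upper face of plate0 (fixed to it, same origin): must not be touched by the robot.
- plate0_slot (a point): Point of plate0 at the underside, on its centre line at x = 40 mm: where the screw's axis lies when the plate is fully home in the narrow slot (it then coincides with the screw body's origin).
- plate0_hole (a point): Point of plate0 at the underside, centre of the wide keyhole hole (x = 18 mm, 22 mm below the slot point).
- plate1: Loose cover plate 120 (x) x 58 (y) x 8 mm, aluminium with bare edges, yellow wet paint 1 mm thick on top, 3 mm in from the edges; about 130 g; face up on the bench; may be absent. Origin: centre of underside; z out of the paint; +x = keyhole end. Keyhole: hole 22 mm across at x = 18 mm, on towards +x a slot 10 mm wide to x = 43.5 mm.
- plate1_face: The yellow wet painted upper face of plate1 (fixed to it, same origin): must not be touched by the robot.
- plate1_slot (a point): Point of plate1 at the underside, on its centre line at x = 40 mm: where the screw's axis lies when the plate is fully home in the narrow slot (it then coincides with the screw body's origin).
- plate1_hole (a point): Point of plate1 at the underside, centre of the wide keyhole hole (x = 18 mm, 22 mm below the slot point).
- plate2: Loose cover plate 120 (x) x 58 (y) x 8 mm, aluminium with bare edges, red wet paint 1 mm thick on top, 3 mm in from the edges; about 130 g; face up on the bench; may be absent. Origin: centre of underside; z out of the paint; +x = keyhole end. Keyhole: hole 22 mm across at x = 18 mm, on towards +x a slot 10 mm wide to x = 43.5 mm.
- plate2_face: The red wet painted upper face of plate2 (fixed to it, same origin): must not be touched by the robot.
- plate2_slot (a point): Point of plate2 at the underside, on its centre line at x = 40 mm: where the screw's axis lies when the plate is fully home in the narrow slot (it then coincides with the screw body's origin).
- plate2_hole (a point): Point of plate2 at the underside, centre of the wide keyhole hole (x = 18 mm, 22 mm below the slot point).
- control_box: Grey control box of the rack, 100 x 100 x 45 mm, fixed; origin: centre of underside. The dial stands in the middle of its top; the white marks round it show its travel, a red mark the off end.
- dial (a joint): Dial angle: 0 = off, end stop fully anticlockwise seen from above; grows clockwise to 3.6 rad = full, the other end stop. Stays where left; turns with about 0.03 N m.
- dial_grip (a point): Grip point of the dial, on its axis, at the height to grip. The dial is a black bar grip 42 mm long, 14 mm wide and 32 mm high on a flat disc; its top is 7 mm above this point. At dial 0 the bar lies along the box's x, the white pointer at -x; x of this point runs along the bar.
- hammer: Hammer with wooden handle lying flat, 266 mm long, origin at its middle; bystander, leave it alone.
- screwdriver: Screwdriver with red handle lying flat, 212 mm long, origin at its middle; bystander, leave it alone.
- spanner: Small steel combination spanner lying flat, 150 mm long, origin at its middle; bystander, leave it alone.
Not all that is in view belongs to the job. What is shaped like the plate2 but white is not meant.

How it is judged:
By the outcome, as a careful person would: the job done as asked, in the order asked, and still so for the second after the job is handed in, with the robot touching nothing.
Of plate0, plate1, plate2 only 2 to 3 are there at a start; the rules pass over those that are not, and their reading is None.
At some moment in a run one of plate0, plate1, plate2 may be knocked a few centimetres aside while the robot is not near it.
It also fails if it takes over 208 s, if anything falls off the work surface, if the arm or the gripper's body presses on something with over 40 N, if the wrist force passes 120 N, or if a joint passes its speed limit or range.

## Working session

There is one attempt and no reset: what is moved stays moved. The work goes in short steps, Python scripts to look and compute and a tool call to move; the robot and the scene stay as the last step left them, time stands still between calls to the robot, and variables do not carry over. Pictures are saved under pics/ and viewed, and the job is handed in when it is done.

Besides the shell and the picture viewer there is one more tool, called after "Emit:" as a command line: name --argument value ..., lists and objects as JSON in quotes. drive_tool: Moves the arm, as the interface text tells. Its arguments: {"type":"object","properties":{"increments":{"type":"array"},"squeeze":{"type":"number"}},"required":["increments"]}

```bash
ls; mkdir -p pics; cat > h.py <<'E'
import numpy as np, cv2
from bench import env, read_camera, order, spot_in, place_of
from scipy.spatial.transform import Rotation as R
def save(p,name,crop=None,scale=1):
    im=p["color"][:,:,::-1]
    if crop: r0,r1,c0,c1=crop; im=im[r0:r1,c0:c1]
    im=cv2.resize(im,None,fx=scale,fy=scale,interpolation=cv2.INTER_CUBIC)
    cv2.imwrite("pics/"+name,im)
E
python3 - <<'E'
from h import *
s=env.get_state();print({k:np.round(v,3).tolist() for k,v in s.items()})
for n in ["scene","top","wrist"]:
    p=read_camera(n);save(p,n+"0.png")
    print(n,{k:np.round(v,4).tolist() for k,v in p.items() if k not in("color","range_z")}, p.keys())
    if n!="wrist":
        for t in ["rack","screw0","screw1","screw2","plate0","plate1","plate2","plate0_slot","plate0_hole","plate1_slot","plate1_hole","plate2_slot","plate2_hole","control_box","dial_grip"]:
            print(t,[(np.round(d["xyz"],3).tolist(),round(d["confidence"],2)) for d in place_of(t,p)[:4]])
E
```

```text
pics
{'time_s': 0.0, 'joints': [1.135, 0.246, 1.559, -0.0, 1.339, -0.174], 'dq': [-0.001, 0.001, -0.001, 0.0, 0.0, -0.0], 'joint_torque': [-0.0, -41.584, -31.46, 0.069, 0.033, -0.0], 'position': [0.168, 0.627, 0.204], 'tcp_rot': [-3.14, -0.0, 2.88], 'force': [-0.148, 0.516, -0.84], 'moment': [-0.023, -0.018, -0.012], 'gripper_width': 0.094}
scene {'camera_matrix': [[459.5497, 0.0, 281.5724], [0.0, 459.5497, 206.9129], [0.0, 0.0, 1.0]], 'origin': [0.0738, -0.7905, 0.9026], 'orientation': [0.8579, -0.0141, -0.4864], 'shot': 1} dict_keys(['color', 'range_z', 'camera_matrix', 'origin', 'orientation', 'shot'])
rack [([0.618, 0.103, -0.003], 0.87), ([0.604, -0.384, -0.0], 0.5), ([0.359, 0.238, 0.0], 0.5)]
screw0 [([0.627, -0.018, 0.106], 0.97), ([0.634, 0.098, 0.103], 0.77), ([0.643, 0.219, 0.105], 0.6), ([0.587, -0.184, 0.079], 0.59)]
screw1 [([0.627, -0.018, 0.106], 0.97), ([0.634, 0.098, 0.103], 0.77), ([0.643, 0.219, 0.105], 0.6), ([0.587, -0.184, 0.079], 0.59)]
screw2 [([0.627, -0.018, 0.106], 0.97), ([0.634, 0.098, 0.103], 0.77), ([0.643, 0.219, 0.105], 0.6), ([0.587, -0.184, 0.079],
[... 2265 characters left out ...]
0.228, -0.001], 0.71)]
plate2_slot [([0.635, 0.407, 0.001], 0.75), ([0.561, -0.37, 0.001], 0.73), ([0.484, -0.057, 0.0], 0.67)]
plate2_hole [([0.652, 0.399, 0.001], 0.95), ([0.463, -0.061, 0.005], 0.92), ([0.358, 0.232, -0.002], 0.5), ([0.562, -0.37, 0.001], 0.17)]
control_box [([0.648, 0.219, 0.105], 0.7), ([0.551, 0.428, -0.0], 0.5)]
dial_grip [([0.586, -0.179, 0.082], 0.77)]
wrist {'camera_matrix': [[313.7818, 0.0, 278.8264], [0.0, 313.7818, 205.7579], [0.0, 0.0, 1.0]], 'T_tool_cam': [[0.0002, 0.9633, 0.2686, 0.0793], [1.0, -0.0003, 0.0003, -0.0009], [0.0004, 0.2686, -0.9633, -0.1778], [0.0, 0.0, 0.0, 1.0]], 'shot': 3} dict_keys(['color', 'range_z', 'camera_matrix', 'T_tool_cam', 'shot'])
```

View pics/top0.png

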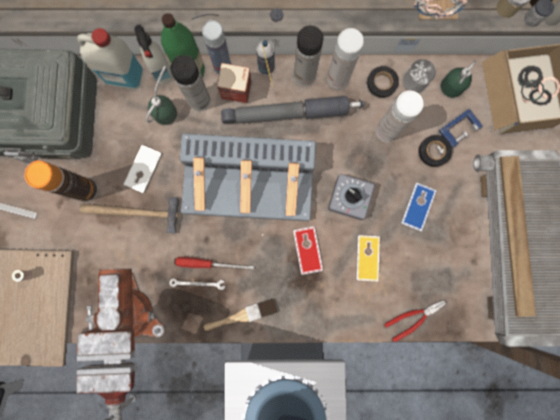

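View pics/scene0.png

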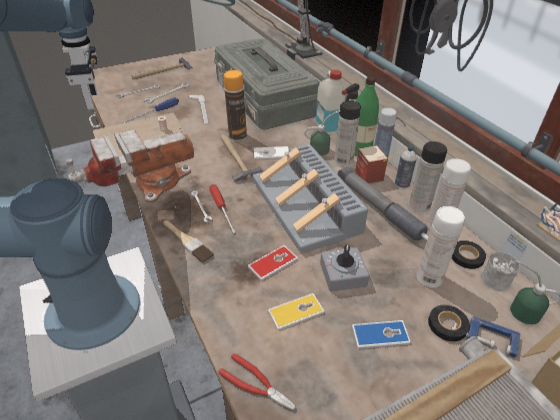

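The top view shows three coloured plates: red (308,250), yellow (368,258) and blue (420,206). The white plate at (143,168) is a decoy. The rack is at (247,178) and the dial box at (352,196). Next I measure them from the pixels.

```bash
cat >> h.py <<'E'
def camT(p,s=None):
    if "origin" in p:
        T=np.eye(4);T[:3,:3]=R.from_euler("xyz",p["orientation"]).as_matrix();T[:3,3]=p["origin"];return T
    T=np.eye(4);T[:3,:3]=R.from_euler("xyz",s["tcp_rot"]).as_matrix();T[:3,3]=s["position"];return T@p["T_tool_cam"]
def cloud(p,s=None):
    K=p["camera_matrix"];z=p["range_z"];v,u=np.mgrid[:420,:560]
    c=np.stack([(u-K[0,2])/K[0,0]*z,-(v-K[1,2])/K[1,1]*z,-z],-1)
    T=camT(p,s);return c@T[:3,:3].T+T[:3,3]
def proj(p,X,s=None):
    T=np.linalg.inv(camT(p,s));c=np.atleast_2d(X)@T[:3,:3].T+T[:3,3];K=p["camera_matrix"]
    return np.stack([K[0,0]*c[:,0]/-c[:,2]+K[0,2],K[1,1]*-c[:,1]/-c[:,2]+K[1,2]],1)
def to(target_xyz,Rt):
    """tool-frame increment from measured pose to target"""
    s=env.get_state();R0=R.from_euler("xyz",s["tcp_rot"])
    d=R0.inv().apply(np.array(target_xyz)-s["position"])*100
    r=(R0.inv()*Rt).as_rotvec();print("shift cm",np.round(d,2)," rot",np.round(r,3));return d,r
def down(yaw): return R.from_euler("xyz",[np.pi,0,yaw])
COL={"blue":(100,125),"yellow":(20,32),"red":(0,6)}
def plate(p,col,s=None,zmax=.03,box=None):
    hsv=cv2.cvtColor(p["color"],cv2.COLOR_RGB2HSV);lo,hi=COL[col]
    m=(hsv[...,0]>=lo)&(hsv[...,0]<=hi)&(hsv[...,1]>140)&(hsv[...,2]>90)
    m=m.astype(np.uint8)
    n,l,st,ce=cv2.connectedComponentsWithStats(m)
    return l,st,ce
E
python3 - <<'E'
from h import *
p=read_camera("top")
P=cloud(p)
exp={"blue":(420,206),"yellow":(368,258),"red":(308,250)}
for c,e in exp.items():
    l,st,ce=plate(p,c)
    k=[i for i in range(1,len(st)) if st[i,4]>60 and np.hypot(*(ce[i]-e))<25]
    m=np.isin(l,k)
    ct,_=cv2.findContours(m.astype(np.uint8),cv2.RETR_EXTERNAL,cv2.CHAIN_APPROX_NONE)
    ct=np.vstack(ct)[:,0]
    K=p["camera_matrix"];T=camT(p)
    ray=np.stack([(ct[:,0]-K[0,2])/K[0,0],-(ct[:,1]-K[1,2])/K[1,1],-np.ones(len(ct))],1)@T[:3,:3].T
    X=T[:3,3]+ray*((0.009-T[2,3])/ray[:,2])[:,None]
    r=cv2.minAreaRect((X[:,:2]*1000).astype(np.float32));print(c,m.sum(),r,"z",np.median(P[m][:,2]))
save(p,"dial0.png",(165,230,320,385),9)
save(p,"rack0.png",(125,230,170,330),5)
for c in [(292,175),(245,172),(200,175)]:
    u,v=c; sub=P[v-12:v+12,u-8:u+8].reshape(-1,3); i=sub[:,2].argmax();print(c,sub[i], np.round(P[v-14:v+20:2,u,2],3))
E
```

```text
blue 454 ((563.6107788085938, -369.4103088378906), (43.54955291748047, 104.94476318359375), 68.27085876464844) z 0.007866369027634934
yellow 540 ((423.54443359375, -225.96246337890625), (46.466861724853516, 106.7222671508789), 86.2176284790039) z 0.00792545030749714
red 543 ((445.03717041015625, -63.34811019897461), (106.8350830078125, 45.907318115234375), 10.311485290527344) z 0.007697664922267977
(292, 175) [0.41273863 0.02064194 1.19246913] [0.095 0.122 0.118 0.114 0.117 0.112 0.109 0.109 0.117 0.113 0.099 0.095
 0.088 0.085 0.083 0.086 0.084]
(245, 172) [0.62813827 0.09891519 0.12450101] [0.091 0.121 0.12  0.117 0.115 0.108 0.109 0.106 0.123 0.117 0.112 0.096
 0.094 0.089 0.088 0.084 0.081]
(200, 175) [0.41273863 0.02064194 1.19246913] [0.115 0.114 0.107 0.109 1.192 0.105 0.113 0.096 0.095 0.096 0.088 0.088
 0.083 0.08  0.077 0.074 0.075]
```

View pics/dial0.png

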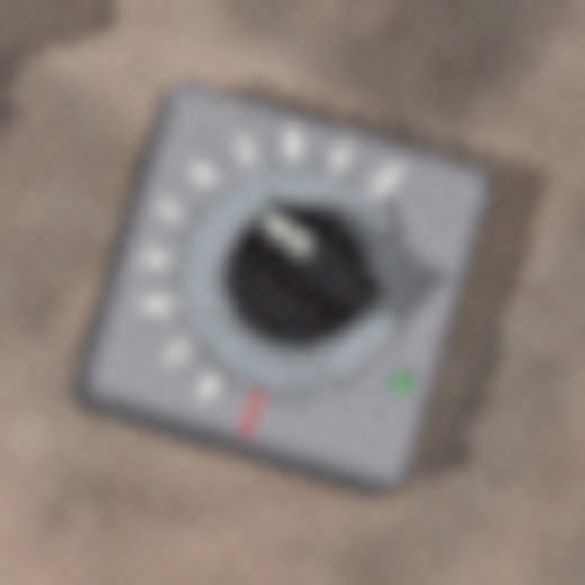

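View pics/rack0.png

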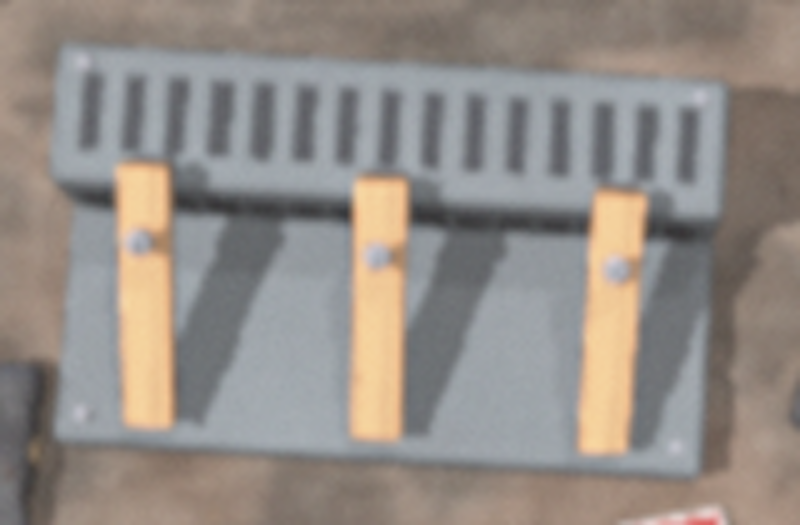

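```bash
python3 - <<'E'
from h import *
to([0.55,-0.15,0.30],down(2.88))
p=read_camera("top");P=cloud(p)
# vise height / obstacles
print(np.nanmax(P[270:380,75:165,2]), np.nanmax(np.where(P[150:220,30:100,2]<1,P[150:220,30:100,2],0)))
E
```

```text
shift cm [-57.01 -65.25  -9.45]  rot [-0.  0. -0.]
1.1924691331674953 0.24489961306024866
```

Emit:
drive_tool --increments '[[[0,0,-5],[0,0,0],1],[[0,0,-4.5],[0,0,0],1],[[-4,-4.6,0],[0,0,0],1],[[-4,-4.6,0],[0,0,0],1],[[-4,-4.6,0],[0,0,0],1],[[-4,-4.6,0],[0,0,0],1],[[-4,-4.6,0],[0,0,0],1],[[-4,-4.6,0],[0,0,0],1],[[-4,-4.6,0],[0,0,0],1],[[-4,-4.6,0],[0,0,0],1],[[-4,-4.6,0],[0,0,0],1],[[-4,-4.6,0],[0,0,0],1]]'

```text
time_s: 3.25
position: [0.4361, 0.0781, 0.3009]
tcp_rot: [3.141, 0.001, 2.88]
force: [1.2, 0.3, -0.1]
gripper_width: 0.0938
```

Emit:
drive_tool --increments '[[[-4,-4.6,0],[0,0,0],1],[[-4,-4.6,0],[0,0,0],1],[[-4,-4.6,0],[0,0,0],1],[[-4,-4.6,0],[0,0,0],1],[[0,0,0],[0,0,0],1]]'

```text
time_s: 3.88
position: [0.543, -0.1423, 0.2995]
tcp_rot: [3.142, -0.002, 2.875]
force: [0.8, 0.5, -0.2]
gripper_width: 0.0939
```

```bash
python3 - <<'E'
from h import *
s=env.get_state();print({k:np.round(v,3).tolist() for k,v in s.items() if k in("time_s","joints","position","tcp_rot","force")})
p=read_camera("wrist");save(p,"w1.png")
P=cloud(p,s);np.save("w1P.npy",P)
for t in ["dial_grip","control_box"]:print(t,[(np.round(d["xyz"],3).tolist(),round(d["confidence"],2)) for d in place_of(t,p)[:3]])
E
```

```text
{'time_s': 3.875, 'joints': [-0.458, -0.026, 1.681, -0.0, 1.488, -1.763], 'position': [0.543, -0.142, 0.299], 'tcp_rot': [3.142, -0.002, 2.875], 'force': [0.792, 0.496, -0.224]}
dial_grip [([0.589, -0.183, 0.082], 0.89), ([0.442, -0.061, -0.001], 0.69), ([0.466, -0.227, -0.0], 0.66)]
control_box [([0.588, -0.182, 0.082], 0.68), ([0.588, -0.181, 0.002], 0.6)]
```

View pics/w1.png

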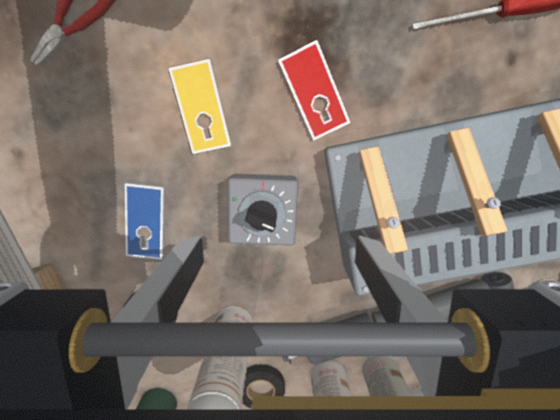

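```bash
python3 - <<'E'
from h import *
im=cv2.imread("pics/w1.png");cv2.imwrite("pics/w1d.png",cv2.resize(im[165:255,215:310],None,fx=6,fy=6,interpolation=cv2.INTER_CUBIC))
P=np.load("w1P.npy")
sub=P[170:250,222:305];z=sub[...,2]
for lo,hi in[(.04,.05),(.05,.065),(.065,.1)]:
    m=(z>lo)&(z<hi);q=sub[m];print(lo,m.sum(),np.median(q,0))
    r=cv2.minAreaRect((q[:,:2]*1000).astype(np.float32));print(r)
m=(z>.065);vv,uu=np.where(m);print(uu.min()+222,uu.max()+222,vv.min()+170,vv.max()+170,np.percentile(z[m],[5,50,95]))
q=sub[m][:,:2];q=q-q.mean(0);w,V=np.linalg.eigh(np.cov(q.T));print(w,V[:,1],np.arctan2(V[1,1],V[0,1]))
E
```

```text
0.04 3443 [ 0.57806365 -0.17831605  0.0434489 ]
((585.966552734375, -180.63204956054688), (98.37039184570312, 99.36186981201172), 72.3074722290039)
0.05 491 [ 0.57636081 -0.17655319  0.05664356]
((585.7097778320312, -181.27186584472656), (62.53331756591797, 63.96321105957031), 74.958740234375)
0.065 443 [ 0.58382689 -0.18021313  0.08645242]
((585.9922485351562, -181.176025390625), (41.478759765625, 14.622017860412598), 50.87123107910156)
228 303 170 249 [0.06898083 0.08654252 0.4773808 ]
[0.00012493 0.00101129] [-0.90934306  0.4160471 ] 2.712498659092116
```

View pics/w1d.png

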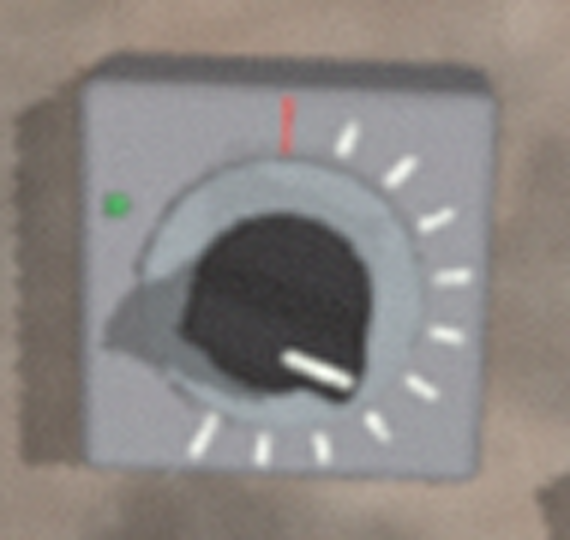

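```bash
python3 - <<'E'
from h import *
to([0.586,-0.181,0.15],down(0.888))
E
```

```text
shift cm [-5.33 -2.98 15.04]  rot [-0.000e+00 -1.000e-03  1.992e+00]
```

Emit:
drive_tool --increments '[[[-5.3,-3,0],[0,0,0],1],[[0,0,1.35],[0,0,0.181],1],[[0,0,1.35],[0,0,0.181],1],[[0,0,1.35],[0,0,0.181],1],[[0,0,1.35],[0,0,0.181],1],[[0,0,1.35],[0,0,0.181],1],[[0,0,1.35],[0,0,0.181],1],[[0,0,1.35],[0,0,0.181],1],[[0,0,1.35],[0,0,0.181],1],[[0,0,1.35],[0,0,0.181],1],[[0,0,1.35],[0,0,0.181],1],[[0,0,1.35],[0,0,0.181],1]]'

```text
time_s: 5.52
position: [0.5859, -0.18, 0.1524]
tcp_rot: [3.141, -0.0, 0.885]
force: [-0.1, 1.5, -0.3]
gripper_width: 0.094
```

Emit:
drive_tool --increments '[[[0,0,0],[0,0,0],1],[[0,0,0],[0,0,0],1]]'

```text
time_s: 5.78
position: [0.5863, -0.1811, 0.153]
tcp_rot: [3.14, -0.0, 0.893]
force: [-0.7, 1.0, 0.6]
gripper_width: 0.094
```

```bash
python3 - <<'E'
from h import *
to([0.586,-0.181,0.062],down(0.888))
s=env.get_state();print(np.round(s["joints"],3))
p=read_camera("wrist");save(p,"w2.png")
E
```

```text
shift cm [-0.01 -0.04  9.1 ]  rot [ 0.001 -0.     0.005]
[-0.484  0.211  1.697  0.     1.232  0.194]
```

View pics/w2.png

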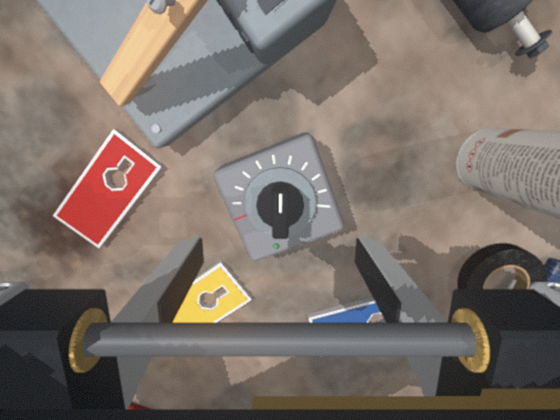

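Emit:
drive_tool --increments '[[[0,0,4.5],[0,0,0],1],[[0,0,4.5],[0,0,0],1],[[0,0,0],[0,0,0],0],[[0,0,0],[0,0,0],-0.5],[[0,0,0],[0,0,0],-1],[[0,0,0],[0,0,0],-1],[[0,0,0],[0,0,0],-1],[[0,0,0],[0,0,0],-1]]' --squeeze 20

```text
time_s: 6.82
position: [0.586, -0.1819, 0.0622]
tcp_rot: [3.141, -0.0, 0.889]
force: [-0.2, -0.7, -0.9]
gripper_width: 0.0373
```

Emit:
drive_tool --increments '[[[0,0,0],[0,0,0],-1],[[0,0,0],[0,0,0],-1],[[0,0,0],[0,0,0],-1]]'

```text
time_s: 7.2
position: [0.5865, -0.1823, 0.062]
tcp_rot: [3.14, -0.0, 0.889]
force: [3.1, -2.8, -2.9]
gripper_width: 0.0136
```

Emit:
drive_tool --increments '[[[0,0,0],[0,0,-0.18],-1],[[0,0,0],[0,0,-0.18],-1],[[0,0,0],[0,0,-0.18],-1],[[0,0,0],[0,0,-0.18],-1],[[0,0,0],[0,0,-0.18],-1],[[0,0,0],[0,0,-0.18],-1],[[0,0,0],[0,0,-0.18],-1],[[0,0,0],[0,0,-0.18],-1],[[0,0,0],[0,0,-0.18],-1],[[0,0,0],[0,0,-0.18],-1],[[0,0,0],[0,0,-0.18],-1],[[0,0,0],[0,0,0],-1]]'

```text
time_s: 8.7
position: [0.5903, -0.1811, 0.0621]
tcp_rot: [3.138, 0.011, 2.867]
force: [17.5, 2.6, -11.7]
gripper_width: 0.0142
```

```bash
python3 - <<'E'
from h import *
s=env.get_state();print(np.round(s["joints"],3),s["tcp_rot"],np.round(s["moment"],3),s["force"])
E
```

```text
[-0.484  0.328  1.739  0.007  1.065 -1.784] [3.13787571 0.01109137 2.8674981 ] [ 0.498 -3.153 -0.298] [ 17.45763304   2.63697088 -11.74784147]
```

Emit:
drive_tool --increments '[[[0,0,0],[0,0,-0.03],-1],[[0,0,0],[0,0,0],-1]]'

```text
time_s: 8.95
position: [0.5902, -0.181, 0.0621]
tcp_rot: [3.138, 0.011, 2.896]
force: [17.2, 2.9, -11.1]
gripper_width: 0.0147
```

```bash
python3 - <<'E'
from h import *
s=env.get_state();print(np.round(s["joints"],3),s["tcp_rot"],np.round(s["moment"],3),s["force"])
E
```

```text
[-0.484  0.328  1.739  0.007  1.065 -1.813] [3.13807082 0.01087205 2.89638738] [ 0.49  -3.039 -0.344] [ 17.15549485   2.89415394 -11.05148559]
```

Emit:
drive_tool --increments '[[[0,0,0],[0,0,0],-0.4],[[0,0,0],[0,0,0],0],[[0,0,0],[0,0,0],0],[[0,0,-4],[0,0,0],0.5],[[0,0,-6],[0,0,0],1],[[0,0,-6],[0,0,0],1],[[0,0,-6],[0,0,0],1],[[0,0,0],[0,0,0],1]]'

```text
time_s: 9.95
position: [0.5882, -0.1832, 0.2891]
tcp_rot: [-3.139, 0.011, 2.899]
force: [0.3, -0.4, -0.4]
gripper_width: 0.0907
```

```bash
cat >> h.py <<'E'
def dialinfo(P,c=(0.586,-0.181)):
    m0=(np.abs(P[...,0]-c[0])<.028)&(np.abs(P[...,1]-c[1])<.028)
    m=m0&(P[...,2]>.068)&(P[...,2]<.1);q=P[m]
    r=cv2.minAreaRect((q[:,:2]*1000).astype(np.float32));return r
E
python3 - <<'E'
from h import *
s=env.get_state();print(np.round(s["joints"],3),s["position"],s["tcp_rot"])
p=read_camera("wrist");save(p,"w3.png");P=cloud(p,s);print(dialinfo(P))
c=proj(p,[0.586,-.181,.06],s)[0].astype(int);print(c)
save(p,"w3d.png",(c[1]-50,c[1]+50,c[0]-50,c[0]+50),5)
E
```

```text
[-0.486  0.102  1.567 -0.     1.46  -1.814] [ 0.58823012 -0.1832245   0.28909073] [-3.13858735  0.01149243  2.89866199]
((586.2035522460938, -181.27362060546875), (13.922080993652344, 41.704715728759766), 72.62289428710938)
[281 176]
```

View pics/w3d.png

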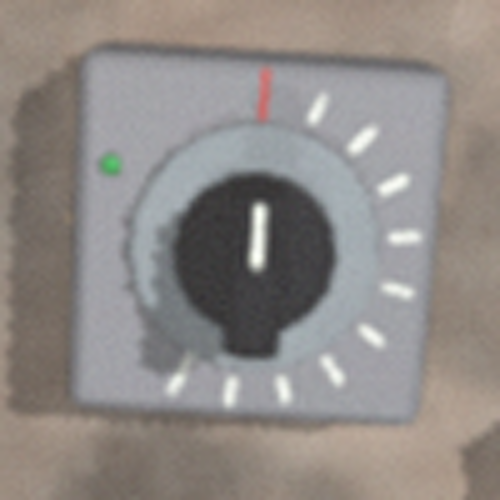

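View pics/w3.png

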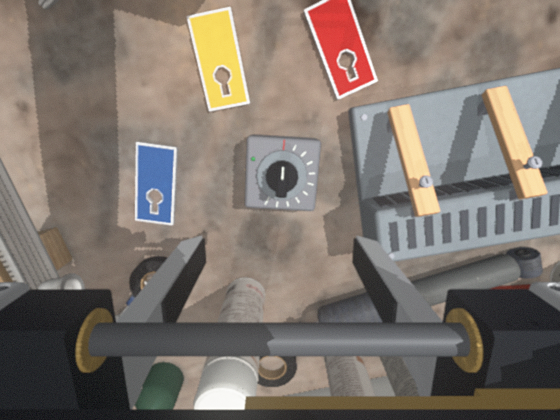

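The dial is off: the bar angle matches the box axis and the pointer is on the red mark. Next I localise the plates and move over the red one.

```bash
cat >> h.py <<'E'
def plates(p,s=None,zs=0.0085,verbose=True):
    """paint rect by colour, on plane z=zs -> center xy, yaw(+x keyhole end), size"""
    K=p["camera_matrix"];T=camT(p,s);out={}
    for col in COL:
        l,st,ce=plate(p,col)
        best=None
        for i in range(1,len(st)):
            if st[i,4]<150: continue
            ct,_=cv2.findContours((l==i).astype(np.uint8),cv2.RETR_EXTERNAL,cv2.CHAIN_APPROX_NONE);ct=max(ct,key=len)[:,0]
            ray=np.stack([(ct[:,0]-K[0,2])/K[0,0],-(ct[:,1]-K[1,2])/K[1,1],-np.ones(len(ct))],1)@T[:3,:3].T
            X=T[:3,3]+ray*((zs-T[2,3])/ray[:,2])[:,None]
            c,(a,b),th=cv2.minAreaRect((X[:,:2]*1000).astype(np.float32))
            if a<b: a,b,th=b,a,th-90
            if not(90<a<125 and 38<b<62): continue
            th=np.radians(th)
            # keyhole: non-paint pixels inside rect -> centroid side
            m=np.zeros(l.shape,np.uint8);cv2.drawContours(m,[ct],-1,1,-1);m=cv2.erode(m,np.ones((3,3)))
            vv,uu=np.where((m>0)&(l!=i))
            if len(uu)<10: continue
            ray=np.stack([(uu-K[0,2])/K[0,0],-(vv-K[1,2])/K[1,1],-np.ones(len(uu))],1)@T[:3,:3].T
            H=(T[:3,3]+ray*((zs-T[2,3])/ray[:,2])[:,None])[:,:2].mean(0)*1000-c
            if H@[np.cos(th),np.sin(th)]<0: th+=np.pi
            th=(th+np.pi)%(2*np.pi)-np.pi
            hx=H@[np.cos(th),np.sin(th)];hy=H@[-np.sin(th),np.cos(th)]
            out[col]=dict(xy=np.array(c)/1000,yaw=th,size=(a,b),hole=(hx,hy))
            if verbose: print(col,np.round(c,1),"yaw %.3f"%th,np.round((a,b),1),"hole",np.round((hx,hy),1))
    return out
E
python3 - <<'E'
from h import *
s=env.get_state();p=read_camera("wrist");d=plates(p,s)
q=read_camera("top");plates(q)
save(q,"cand.png",(190,285,285,440),5)
y=d["red"]["yaw"];to([*d["red"]["xy"],0.15],down(y+np.pi))
E
```

```text
blue [ 562.5 -369.7] yaw -0.380 [109.1  47.6] hole [10.   1.6]
yellow [ 422.5 -226.9] yaw -0.060 [111.1  48.9] hole [23.9  0. ]
red [444.3 -64.2] yaw 0.180 [111.1  49.5] hole [23.9 -0.1]
red [445.2 -63.5] yaw 0.186 [106.4  46.3] hole [24.1  0. ]
shift cm [16.46  8.   13.08]  rot [ 0.001 -0.002 -0.423]
```

View pics/cand.png

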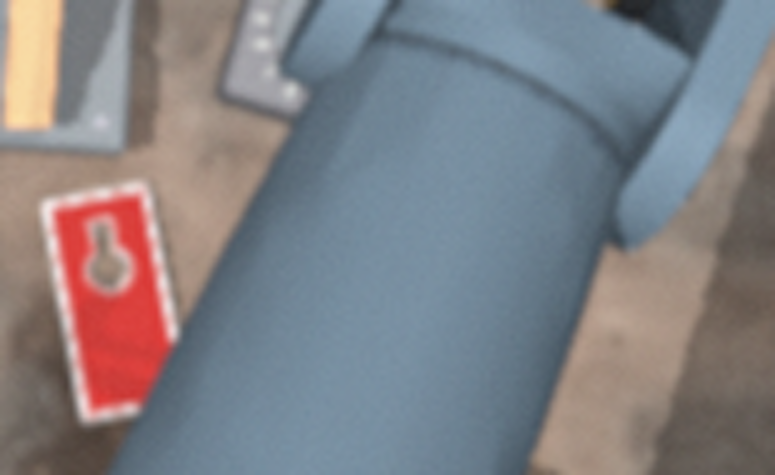

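The crop shows the red painted plate with its keyhole at (108,262). It is coloured, so it is not the white decoy. I move above it.

Emit:
drive_tool --increments '[[[5.5,2.7,0],[0,0,0],1],[[5.5,2.7,0],[0,0,0],1],[[5.5,2.6,0],[0,0,0],1],[[0,0,4],[0,0,-0.141],1],[[0,0,4],[0,0,-0.141],1],[[0,0,4],[0,0,-0.141],1],[[0,0,0],[0,0,0],1],[[0,0,0],[0,0,0],1]]'

```text
time_s: 11.1
position: [0.4451, -0.0646, 0.1624]
tcp_rot: [3.141, -0.0, -2.963]
force: [0.4, -0.0, 0.3]
gripper_width: 0.0943
```

```bash
python3 - <<'E'
from h import *
s=env.get_state();print(np.round(s["position"],4),np.round(s["joints"],3));p=read_camera("wrist");save(p,"w4.png");d=plates(p,s)
if "red" in d:
  y=d["red"]["yaw"];to([*d["red"]["xy"],0.03],down(y+np.pi))
E
```

```text
[ 0.4451 -0.0646  0.1624] [-0.397 -0.2    2.092  0.     1.249 -2.146]
yellow [ 422.3 -226.6] yaw -0.060 [111.6  50.2] hole [23.4  0.2]
red [444.2 -63.9] yaw 0.178 [110.2  49.6] hole [23.3  0.2]
shift cm [ 0.16  0.13 13.32]  rot [-0.001  0.001  0.   ]
```

View pics/w4.png

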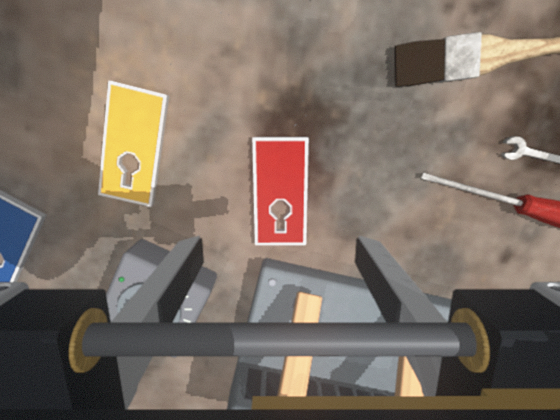

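Emit:
drive_tool --increments '[[[0.15,0.1,5],[0,0,0],1],[[0,0,5],[0,0,0],1],[[0,0,3.3],[0,0,0],1],[[0,0,0],[0,0,0],1],[[0,0,0],[0,0,0],1]]'

```text
time_s: 11.78
position: [0.4452, -0.0646, 0.0311]
tcp_rot: [-3.14, 0.003, -2.962]
force: [0.2, -1.5, 0.1]
gripper_width: 0.0939
```

```bash
python3 - <<'E'
from h import *
s=env.get_state();p=read_camera("wrist");save(p,"w5.png");d=plates(p,s)
y=d["red"]["yaw"] if "red" in d else .178;to([.4442,-.0639,0.0025],down(y+np.pi))
E
```

```text
yellow [ 422.3 -225.1] yaw -0.059 [112.2  49. ] hole [23.  -0.9]
red [443.9 -64. ] yaw 0.181 [111.8  50.3] hole [23.3 -0. ]
shift cm [0.11 0.1  2.88]  rot [-0.002  0.004 -0.001]
```

View pics/w5.png

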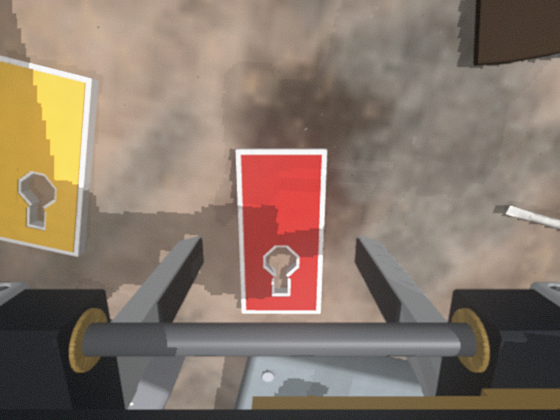

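Emit:
drive_tool --increments '[[[0.1,0.1,2.0],[0,0,0],1],[[0,0,0.85],[0,0,0],1],[[0,0,0],[0,0,0],1],[[0,0,0],[0,0,0],0.2],[[0,0,0],[0,0,0],-1],[[0,0,0],[0,0,0],-1],[[0,0,0],[0,0,0],-1],[[0,0,0],[0,0,0],-1],[[0,0,0],[0,0,0],-1],[[0,0,0],[0,0,0],-1]]' --squeeze 25

```text
time_s: 13.08
position: [0.4423, -0.063, 0.0006]
tcp_rot: [-3.141, 0.0, -2.961]
force: [-1.0, -0.4, 2.3]
gripper_width: 0.0575
```

Emit:
drive_tool --increments '[[[0,0,-1],[0,0,0],-1],[[0,0,-2],[0,0,0],-1],[[0,0,-5],[0,0,0],-1],[[0,0,-6],[0,0,0],-1],[[0,0,-6],[0,0,0],-1],[[0,0,-6],[0,0,0],-1],[[0,0,-4],[0,0,0],-1],[[0,0,0],[0,0,0],-1],[[0,0,0],[0,0,0],-1]]'

```text
time_s: 14.2
position: [0.4413, -0.0626, 0.2986]
tcp_rot: [3.14, -0.002, -2.961]
force: [0.3, 0.3, -1.8]
gripper_width: 0.0577
```

```bash
python3 - <<'E'
from h import *
s=env.get_state();p=read_camera("wrist");save(p,"w6.png");print(s["position"],s["tcp_rot"],s["gripper_width"])
for t in ["screw0","plate2","plate2_slot","plate2_hole"]:print(t,[(np.round(d["xyz"],3).tolist(),round(d["confidence"],2)) for d in place_of(t,p)[:4]])
E
```

```text
[ 0.4412639  -0.0625983   0.29855734] [ 3.13998022e+00 -2.42789063e-03 -2.96141586e+00] 0.057729084751081995
screw0 [([0.625, -0.02, 0.105], 0.82), ([0.412, 0.188, 0.004], 0.58)]
plate2 [([0.438, -0.063, 0.299], 0.91), ([0.562, -0.371, 0.001], 0.87), ([0.421, -0.225, -0.002], 0.55), ([0.578, -0.38, -0.003], 0.46)]
plate2_slot [([0.481, -0.056, 0.299], 0.73), ([0.632, 0.411, 0.0], 0.68)]
plate2_hole [([0.464, -0.061, 0.293], 0.97)]
```

View pics/w6.png

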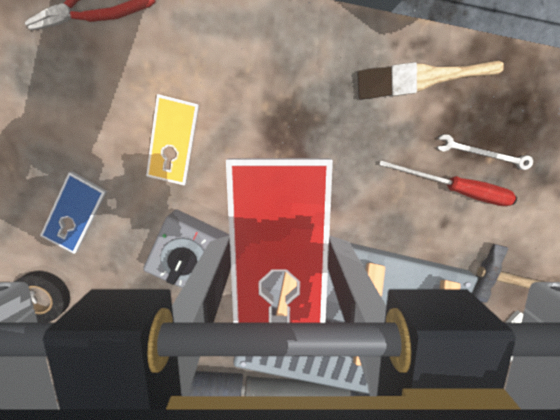

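```bash
cat > rack.py <<'E'
from h import *
def slats(rgb,P,name):
    hsv=cv2.cvtColor(rgb,cv2.COLOR_RGB2HSV)
    m=(hsv[...,0]>8)&(hsv[...,0]<22)&(hsv[...,1]>90)&(hsv[...,2]>150)&(P[...,2]>.03)&(P[...,2]<.15)&(P[...,0]>.5)&(P[...,0]<.72)&(P[...,1]>-.07)&(P[...,1]<.27)
    n,l,st,ce=cv2.connectedComponentsWithStats(m.astype(np.uint8))
    for i in range(1,n):
        if st[i,4]<120: continue
        q=P[l==i];c=q.mean(0);w,V=np.linalg.eigh(np.cov((q-c).T))
        ax=V[:,2]*np.sign(V[0,2]);nn=V[:,0]*np.sign(V[2,0])
        print(name,st[i,4],"ce",ce[i].round(0),"c",c.round(4),"ax",ax.round(3),"pitch",np.degrees(np.arcsin(ax[2])).round(1),"yaw",np.arctan2(ax[1],ax[0]).round(3),"n",nn.round(3),"at x=.62: y,z",(c+ax*((.62-c[0])/ax[0]))[1:].round(4))
if __name__=="__main__":
    im=cv2.imread("pics/w1.png")[:,:,::-1].copy();slats(im,np.load("w1P.npy"),"w1")
    p=read_camera("top");save(p,"t1.png");slats(p["color"],cloud(p),"top")
    p=read_camera("scene");save(p,"s1.png");slats(p["color"],cloud(p),"scene")
    cv2.imwrite("pics/w1r.png",cv2.resize(cv2.imread("pics/w1.png")[110:280,330:560],None,fx=3.4,fy=3.4,interpolation=cv2.INTER_CUBIC))
E
python3 rack.py
```

```text
w1 291 ce [553. 126.] c [0.5679 0.2145 0.0614] ax [ 0.857 -0.147  0.495] pitch 29.6 yaw -0.17 n [-0.496  0.027  0.868] at x=.62: y,z [0.2055 0.0915]
w1 499 ce [470. 180.] c [0.6013 0.0918 0.0848] ax [ 0.867 -0.052  0.496] pitch 29.7 yaw -0.059 n [-0.484  0.156  0.861] at x=.62: y,z [0.0907 0.0955]
w1 295 ce [376. 204.] c [ 0.6001 -0.0303  0.0884] ax [ 0.864 -0.029  0.502] pitch 30.2 yaw -0.033 n [-0.503 -0.021  0.864] at x=.62: y,z [-0.0309  0.1   ]
top 244 ce [201. 183.] c [0.6139 0.2143 0.0869] ax [ 0.862 -0.036  0.505] pitch 30.3 yaw -0.042 n [-0.503  0.054  0.862] at x=.62: y,z [0.214  0.0904]
top 217 ce [247. 186.] c [0.6077 0.0957 0.087 ] ax [ 0.871 -0.039  0.491] pitch 29.4 yaw -0.045 n [-0.178 -0.955  0.239] at x=.62: y,z [0.0951 0.0939]
top 149 ce [293. 196.] c [ 0.5831 -0.0221  0.0777] ax [0.864 0.032 0.503] pitch 30.2 yaw 0.037 n [-0.504  0.061  0.862] at x=.62: y,z [-0.0208  0.0992]
```

View pics/w1r.png

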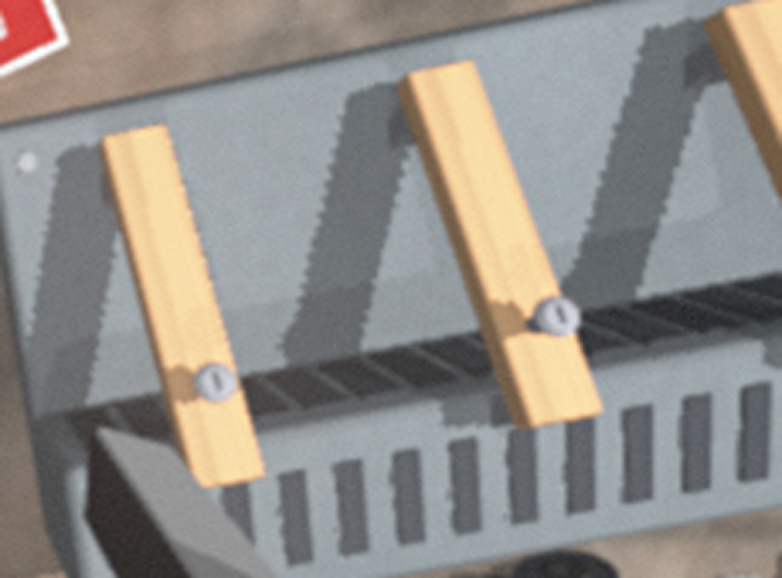

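View pics/s1.png

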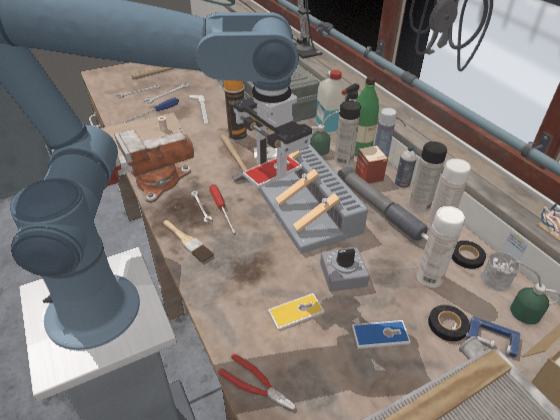

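```bash
python3 - <<'E'
import cv2
im=cv2.imread("pics/scene0.png");cv2.imwrite("pics/s0r.png",cv2.resize(im[140:250,245:375],None,fx=6,fy=6,interpolation=cv2.INTER_CUBIC))
E
```

View pics/s0r.png

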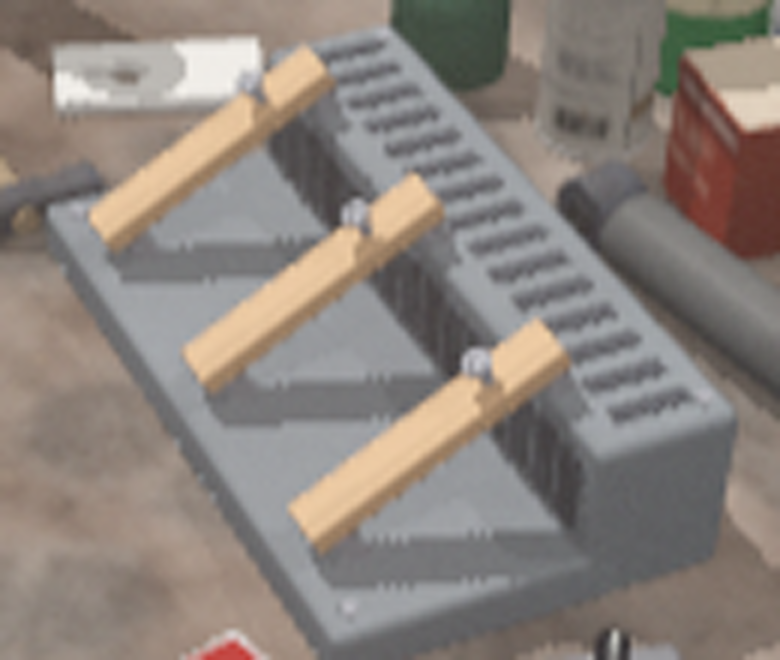

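```bash
cat > fit.py <<'E'
from h import *
from scipy.optimize import least_squares
pt=read_camera("top");ps=read_camera("scene");pw=read_camera("wrist")
sw=dict(position=np.array([0.543,-0.1423,0.2995]),tcp_rot=np.array([3.1418,-0.002,2.875]))
obs=[(pt,None,2,(293.2,178.6)),(pt,None,1,(245.4,176)),(pt,None,0,(197.8,173)),
(ps,None,2,(324,200.3)),(ps,None,1,(303.8,175.7)),(ps,None,0,(286.3,154.2)),
(pw,sw,2,(393.2,222.1)),(pw,sw,1,(494.1,202.9))]
def model(q,i,h=.0165):
    x,y,z,yaw=q;Rk=R.from_euler("z",yaw)
    return np.array([x,y,z])+Rk.apply([0,(1-i)*.12,0])+Rk.apply([-.5*h,0,.866*h])
def res(q,only=None):
    r=[]
    for p,s,i,uv in obs:
        if only is not None and p is not only: continue
        d=np.linalg.norm(camT(p,s)[:3,3]-model(q,i))/p["camera_matrix"][0,0]*1000
        r+=list((proj(p,model(q,i),s)[0]-uv)*d)
    return np.array(r)
f=least_squares(res,[.637,.099,.105,-.088]);print("all",f.x.round(4),res(f.x).reshape(-1,2).round(1).tolist())
f2=least_squares(lambda q:np.r_[res(q,pt),(q[2]-.105)*300],f.x);print("top",f2.x.round(4))
f3=least_squares(lambda q:np.r_[res(q,pw),(q[2]-.105)*300],f.x);print("wr",f3.x.round(4))
f4=least_squares(lambda q:np.r_[res(q,ps),(q[2]-.105)*300],f.x);print("sc",f4.x.round(4))
for i in range(3): print(i,model(f.x,i,0).round(4))
E
python3 fit.py
```

```text
all [ 0.6356  0.0982  0.1029 -0.0634] [[-0.2, 0.5], [-0.3, -0.3], [-0.9, -0.1], [-1.0, 1.2], [-0.5, 0.2], [-1.0, -1.5], [-0.7, 1.2], [-0.9, 1.2]]
top [ 0.6355  0.0977  0.1038 -0.0613]
wr [ 0.6343  0.0985  0.104  -0.0653]
sc [ 0.6368  0.0985  0.1024 -0.0598]
0 [0.6432 0.2179 0.1029]
1 [0.6356 0.0982 0.1029]
2 [ 0.628  -0.0216  0.1029]
```

```bash
cat >> h.py <<'E'
def inhand(p,col,zt=-0.0074):
    """paint near edge/sides/hole in tool frame mm, on tool plane z=zt"""
    hsv=cv2.cvtColor(p["color"],cv2.COLOR_RGB2HSV);lo,hi=COL[col]
    m=((hsv[...,0]>=lo)&(hsv[...,0]<=hi)&(hsv[...,1]>120)&(hsv[...,2]>50)).astype(np.uint8)
    n,l,st,ce=cv2.connectedComponentsWithStats(m);i=max(range(1,n),key=lambda i:st[i,4] if 200<ce[i][0]<360 and st[i,4]>2000 else 0)
    vv,uu=np.where(l==i);K=p["camera_matrix"];T=p["T_tool_cam"]
    def lift(uu,vv):
        ray=np.stack([(uu-K[0,2])/K[0,0],-(vv-K[1,2])/K[1,1],-np.ones(len(uu))],1)@T[:3,:3].T
        return (T[:3,3]+ray*((zt-T[2,3])/ray[:,2])[:,None])*1000
    # near edge: top-most row per column (middle columns)
    c0,c1=np.percentile(uu,[10,90]).astype(int)
    e=lift(*np.array([(u,vv[uu==u].min()-.5) for u in range(c0,c1)]).T);k=np.polyfit(e[:,1],e[:,0],1)
    r0=vv.min()+8;r1=int(vv.min()+.55*(vv.max()-vv.min()))
    L=lift(*np.array([(uu[vv==r].min()-.5,r) for r in range(r0,r1)],float).T);Rr=lift(*np.array([(uu[vv==r].max()+.5,r) for r in range(r0,r1)],float).T)
    kl=np.polyfit(L[:,0],L[:,1],1);kr=np.polyfit(Rr[:,0],Rr[:,1],1)
    nx=np.polyval(k,0)
    print("near edge x %.1f (slope %.3f) -> plate origin tool x %.1f ; sides y at x=0: %.1f %.1f slopes %.3f %.3f"%(nx,k[0],nx-57,kl[1],kr[1],kl[0],kr[0]))
    return nx-57,(kl[1]+kr[1])/2
def hang(ps,yaw=-.063,z=1):
    px=np.array([np.cos(yaw)*.866,np.sin(yaw)*.866,.5]);pz=np.array([-np.cos(yaw)*.5,-np.sin(yaw)*.5,.866]);py=np.cross(pz,px)
    return px,py,pz,R.from_matrix(np.stack([-px,py,-pz],1))
SC={0:np.array([.6432,.2179,.1033]),1:np.array([.6356,.0982,.1033]),2:np.array([.628,-.0216,.1033])}
def tcp_for(i,xp,h,ox,oy=0,oz=0.0006):
    """TCP so that plate point x=xp (m) lies on screw i axis, underside h above slat"""
    px,py,pz,Rt=hang(None)
    P=SC[i]+pz*h
    return P-Rt.apply([ox-xp,oy,oz]),Rt
E
python3 - <<'E'
from h import *
p=read_camera("wrist");ox,oy=inhand(p,"red")
t,Rt=tcp_for(2,.018,.10,ox/1000,0)
print(t);to(t,Rt);to([.56,-.05,.3],Rt)
E
```

```text
near edge x 54.8 (slope 0.000) -> plate origin tool x -2.2 ; sides y at x=0: -25.9 25.0 slopes -0.003 -0.003
[ 0.56037026 -0.01733368  0.18033637]
shift cm [-12.45   2.37  12.  ]  rot [ 0.064 -0.521  0.238]
shift cm [-11.83  -0.83   0.03]  rot [ 0.064 -0.521  0.238]
```

Emit:
drive_tool --increments '[[[-5,0.8,0],[0,0,0],-1],[[-5,0.8,0],[0,0,0],-1],[[-2.4,0.8,0],[0,0,0],-1],[[0,0,0],[0.016,-0.13,0.06],-1],[[0,0,0],[0.016,-0.13,0.06],-1],[[0,0,0],[0.016,-0.13,0.06],-1],[[0,0,0],[0.016,-0.13,0.06],-1],[[0,0,0],[0,0,0],-1],[[0,0,0],[0,0,0],-1]]'

```text
time_s: 15.88
position: [0.5603, -0.0174, 0.3013]
tcp_rot: [-3.141, 0.522, 3.077]
force: [0.4, -0.2, -1.0]
gripper_width: 0.0576
```

```bash
python3 - <<'E'
from h import *
s=env.get_state();print(s["position"],s["joints"]);p=read_camera("wrist");save(p,"w7.png")
inhand(p,"red")
t,Rt=tcp_for(2,.018,.06,-.0018);to(t,Rt)
E
```

```text
[ 0.56034574 -0.01735742  0.30132067] [-0.29027009 -0.37617568  2.04205827  0.13535481  0.9688157  -1.84431231]
near edge x 55.2 (slope 0.000) -> plate origin tool x -1.8 ; sides y at x=0: -26.3 24.8 slopes -0.003 -0.005
shift cm [ 6.03  0.02 14.49]  rot [-0.001 -0.001 -0.001]
```

View pics/w7.png

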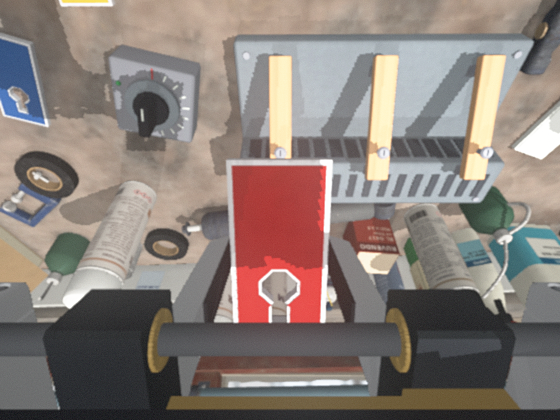

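```bash
python3 - <<'E'
from h import *
s=env.get_state();p=read_camera("wrist")
px,py,pz,_=hang(None)
im=cv2.resize(p["color"][30:190,225:535,::-1],None,fx=2.55,fy=2.55,interpolation=cv2.INTER_CUBIC)
for i in range(3):
    u=proj(p,SC[i]+pz*.0165,s)[0];print(i,u.round(1))
    c=((u+.5-[225,30])*2.55).astype(int);cv2.circle(im,tuple(int(a) for a in c),1,(0,0,255),-1)
    for yy in(-.013,.013):
        a=(proj(p,SC[i]+py*yy-px*.107,s)[0]+.5-[225,30])*2.55;b=(proj(p,SC[i]+py*yy+px*.035,s)[0]+.5-[225,30])*2.55
        cv2.line(im,tuple(int(k) for k in a),tuple(int(k) for k in b),(0,255,0),1)
cv2.imwrite("pics/w7o.png",im)
# circle-ish centroid of head: print crop
for i in range(3):
    u=proj(p,SC[i]+pz*.0165,s)[0].astype(int)
    hsv=cv2.cvtColor(p["color"],cv2.COLOR_RGB2HSV);w=hsv[u[1]-9:u[1]+10,u[0]-9:u[0]+10]
    m=(w[...,1]<60)&(w[...,2]>120);n,l,st,ce=cv2.connectedComponentsWithStats(m.astype(np.uint8));k=max(range(1,n),key=lambda j:st[j,4]);print(i,ce[k]+u-9,st[k])
E
```

```text
0 [486.5 153.5]
1 [383.1 153.5]
2 [279.7 153.6]
0 [487.10507246 154.2173913 ] [  0   0  19  19 276]
1 [383.7219917  154.26970954] [  1   0  18  19 241]
2 [280.59583333 154.55      ] [  0   0  19  19 240]
```

View pics/w7o.png

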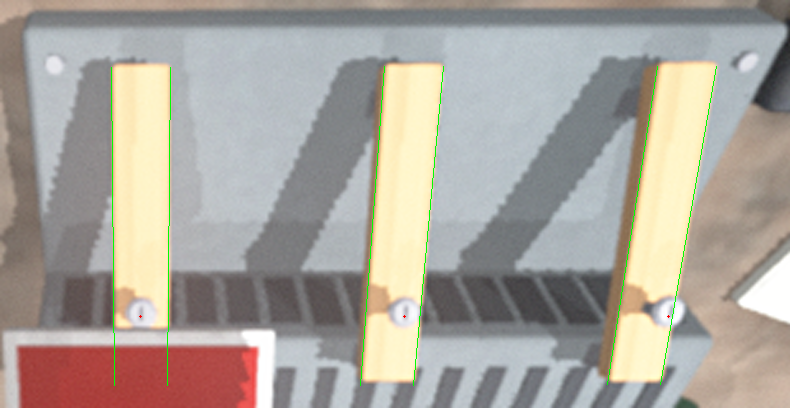

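The overlay of the rack model matches the image: heads within 1 px, slats on the green lines. I descend to 60 mm above screw2.

Emit:
drive_tool --increments '[[[3,0,0],[0,0,0],-1],[[3,0,2],[0,0,0],-1],[[0,0,4],[0,0,0],-1],[[0,0,4.5],[0,0,0],-1],[[0,0,4],[0,0,0],-1],[[0,0,0],[0,0,0],-1],[[0,0,0],[0,0,0],-1]]'

```text
time_s: 16.85
position: [0.5811, -0.0187, 0.1464]
tcp_rot: [-3.141, 0.524, 3.077]
force: [0.5, -0.2, -0.8]
gripper_width: 0.0579
```

```bash
python3 - <<'E'
from h import *
s=env.get_state();print(s["position"],s["force"]);p=read_camera("wrist");save(p,"w8.png")
inhand(p,"red")
t,Rt=tcp_for(2,.018,.02,-.0018);to(t,Rt)
print(proj(p,SC[2]+hang(None)[2]*.0165,s))
E
```

```text
[ 0.58113582 -0.01869386  0.14636384] [ 0.46954348 -0.16316306 -0.7961839 ]
near edge x 55.2 (slope 0.000) -> plate origin tool x -1.8 ; sides y at x=0: -26.3 24.8 slopes -0.003 -0.004
shift cm [0.12 0.02 4.07]  rot [-0.002  0.002 -0.002]
[[279.98596399 252.1840485 ]]
```

View pics/w8.png

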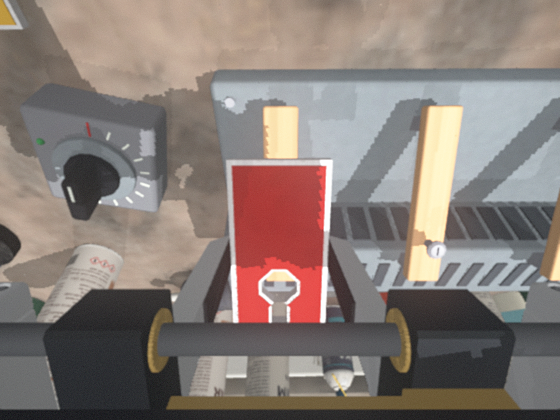

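Emit:
drive_tool --increments '[[[0.1,0,2],[0,0,0],-1],[[0,0,2.1],[0,0,0],-1],[[0,0,0],[0,0,0],-1],[[0,0,0],[0,0,0],-1]]'

```text
time_s: 17.4
position: [0.6004, -0.0199, 0.1108]
tcp_rot: [-3.141, 0.525, 3.077]
force: [0.2, -0.5, -0.8]
gripper_width: 0.0575
```

```bash
python3 - <<'E'
from h import *
s=env.get_state();print(s["position"],s["force"]);p=read_camera("wrist");save(p,"w9.png",(220,330,210,350),5)
t,Rt=tcp_for(2,.018,.0,-.0018);to(t,Rt)
print(proj(p,SC[2]+hang(None)[2]*.0165,s))
E
```

```text
[ 0.60039725 -0.01989889  0.11084986] [ 0.17811736 -0.49712147 -0.80789276]
shift cm [-0.03  0.01  1.97]  rot [-0.002  0.002 -0.002]
[[280.11592991 279.41250926]]
```

View pics/w9.png

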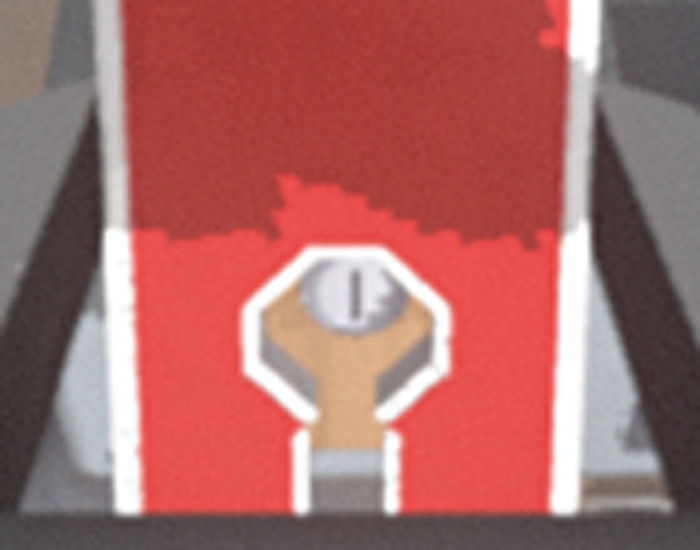

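```bash
python3 - <<'E'
from h import *
s=env.get_state();p=read_camera("wrist")
Rt=R.from_euler("xyz",s["tcp_rot"])
for X in ([-19.8,-.7,-7.4],[-30.8,-.7,-7.4],[-8.8,-.7,-7.4],[-19.8,-11.7,-7.4]):
  u=proj(p,s["position"]+Rt.apply(np.array(X)/1000),s)[0];print(X,u.round(1),((u-[210,220])*5).round())
E
```

```text
[-19.8, -0.7, -7.4] [278.9 288. ] [345. 340.]
[-30.8, -0.7, -7.4] [278.9 303.9] [345. 419.]
[-8.8, -0.7, -7.4] [278.9 271.7] [345. 258.]
[-19.8, -11.7, -7.4] [260.9 288. ] [254. 340.]
```

Emit:
drive_tool --increments '[[[0,0.08,0.5],[0,0,0],-1],[[0,0,0.5],[0,0,0],-1],[[0,0,0.5],[0,0,0],-1],[[0,0,0.4],[0,0,0],-1],[[0,0,0],[0,0,0],-1],[[0,0,0],[0,0,0],-1]]'

```text
time_s: 18.25
position: [0.6095, -0.0195, 0.0932]
tcp_rot: [-3.141, 0.523, 3.077]
force: [-9.8, 0.4, 9.4]
gripper_width: 0.0577
```

```bash
python3 - <<'E'
from h import *
s=env.get_state();print(s["position"],s["force"],s["moment"]);p=read_camera("wrist");save(p,"w10.png",(120,330,210,350),3)
t,Rt=tcp_for(2,.018,.0,-.002,-.0008);to(t,Rt)
print(proj(p,SC[2]+hang(None)[2]*.0165,s))
E
```

```text
[ 0.6095474  -0.01953476  0.09324095] [-9.75031876  0.37730319  9.37088579] [0.11607584 0.87133297 0.04690302]
shift cm [-0.1  -0.01 -0.  ]  rot [-0.001 -0.001 -0.001]
[[278.58515469 297.59241318]]
```

View pics/w10.png

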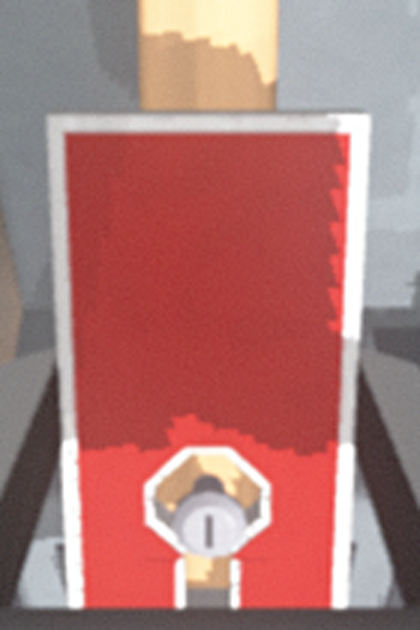

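Emit:
drive_tool --increments '[[[0,0,-0.05],[0,0,0],-1],[[0.4,0,0],[0,0,0],-1],[[0.4,0,0],[0,0,0],-1],[[0.4,0,0],[0,0,0],-1],[[0.4,0,0],[0,0,0],-1],[[0,0,0],[0,0,0],-1]]'

```text
time_s: 19.05
position: [0.595, -0.0187, 0.0849]
tcp_rot: [3.142, 0.523, 3.076]
force: [-2.6, -0.3, 4.0]
gripper_width: 0.0578
```

```bash
cat > st.py <<'E'
from h import *
import sys
i=int(sys.argv[1]);xp=float(sys.argv[2]);
s=env.get_state();px,py,pz,_=hang(None);f=s["force"]
print("pos",np.round(s["position"],4),"F px,py,pz",np.round([f@px,f@py,f@pz],1),"M",np.round(s["moment"],2),"w",round(s["gripper_width"],4))
t,Rt=tcp_for(i,xp,0,-.002,-.0008);to(t,Rt)
if len(sys.argv)>3:
    p=read_camera("wrist");save(p,sys.argv[3],(120,330,210,350),3)
E
python3 st.py 2 .04 w11.png
```

```text
pos [ 0.595  -0.0187  0.0849] F px,py,pz [-0.2 -0.5  4.8] M [-0.05  0.15 -0.11] w 0.0578
shift cm [ 0.41 -0.    0.  ]  rot [-0.001 -0.001 -0.002]
```

View pics/w11.png

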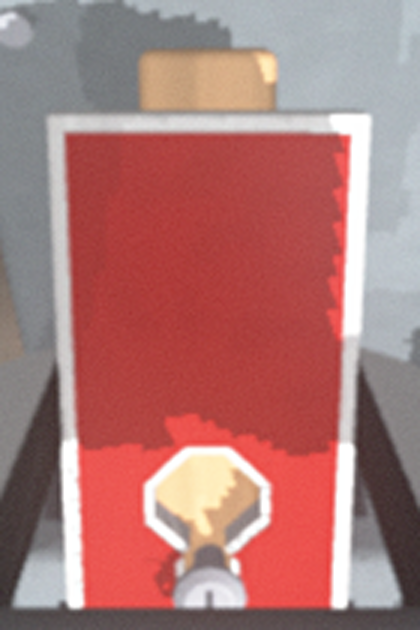

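Emit:
drive_tool --increments '[[[0.25,0,0],[0,0,0],-1],[[0.15,0,0],[0,0,0],-1],[[0.1,0,0],[0,0,0],-1],[[0,0,0],[0,0,0],-1]]'

```text
time_s: 19.6
position: [0.5914, -0.0185, 0.0828]
tcp_rot: [-3.141, 0.524, 3.076]
force: [2.9, 0.8, 3.8]
gripper_width: 0.0577
```

```bash
python3 st.py 2 .04
```

```text
pos [ 0.5914 -0.0185  0.0828] F px,py,pz [4.4 1.  1.9] M [ 0.07 -0.52  0.01] w 0.0577
shift cm [ 0. -0.  0.]  rot [-0.001  0.001 -0.002]
```

Emit:
drive_tool --increments '[[[0.05,0,0],[0,0,0],-1],[[0,0,0],[0,0,0],-1],[[-0.05,0,0],[0,0,0],0.27],[[0,0,0],[0,0,0],0.4],[[0,0,0],[0,0,0],0.6],[[0,0,0],[0,0,0],0.6],[[0,0,0],[0,0,0],0.6]]'

```text
time_s: 20.48
position: [0.5907, -0.0183, 0.0822]
tcp_rot: [3.141, 0.522, 3.076]
force: [-1.0, -0.6, 0.5]
gripper_width: 0.075
```

```bash
python3 st.py 2 .04 w12.png
```

```text
pos [ 0.5907 -0.0183  0.0822] F px,py,pz [-0.6 -0.7  0.9] M [ 0.05  0.22 -0.07] w 0.075
shift cm [-0.1  -0.01 -0.02]  rot [-0.001 -0.001 -0.002]
```

View pics/w12.png

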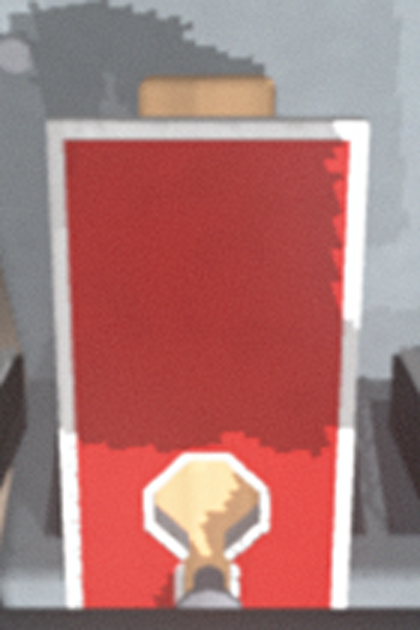

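Emit:
drive_tool --increments '[[[0,0,-1.5],[0,0,0],0.6],[[0,0,-3],[0,0,0],0.6],[[0,0,-5],[0,0,0],1],[[0,0,-5],[0,0,0],1],[[0,0,-5],[0,0,0],1],[[0,0,0],[0,0,0],1]]'

```text
time_s: 21.28
position: [0.4949, -0.0125, 0.2567]
tcp_rot: [-3.139, 0.532, 3.077]
force: [-0.1, -0.3, -0.7]
gripper_width: 0.0942
```

```bash
cat > chk.py <<'E'
from h import *
import sys
s=env.get_state();p=read_camera("wrist");save(p,sys.argv[1]);print(np.round(s["position"],4),s["time_s"])
px,py,pz,_=hang(None)
P=cloud(p,s)
for i,col in [a.split(":") for a in sys.argv[2:]]:
    i=int(i);o=SC[i]
    K=p["camera_matrix"];T=camT(p,s);hsv=cv2.cvtColor(p["color"],cv2.COLOR_RGB2HSV);lo,hi=COL[col]
    m=(hsv[...,0]>=lo)&(hsv[...,0]<=hi)&(hsv[...,1]>120)&(hsv[...,2]>50)&(np.linalg.norm(P-o,axis=-1)<.13)
    vv,uu=np.where(m)
    ray=np.stack([(uu-K[0,2])/K[0,0],-(vv-K[1,2])/K[1,1],-np.ones(len(uu))],1)@T[:3,:3].T
    t=((o+pz*.0085-T[:3,3])@pz)/(ray@pz);X=T[:3,3]+ray*t[:,None]-o
    ab=np.stack([X@px,X@py],1)*1000
    r=cv2.minAreaRect(ab.astype(np.float32));zz=(P[m]-o)@pz*1000
    a=np.stack([(P[m]-o)@px*1000,(P[m]-o)@py*1000,np.ones(m.sum())],1);k=np.linalg.lstsq(a,zz,rcond=None)[0]
    print(i,col,"paint centre along px,py mm (want -40,0):",np.round(r,2) if 0 else r,"top z mm",np.percentile(zz,[5,50,95]).round(1),"tilt rad",k[:2].round(3))
E
python3 chk.py w13.png 2:red
```

```text
[ 0.4949 -0.0125  0.2567] 21.275
2 red paint centre along px,py mm (want -40,0): ((-40.79938888549805, -0.06027030944824219), (50.097511291503906, 111.28047180175781), 89.8615493774414) top z mm [ 8.4  9.6 10.9] tilt rad [-0.001  0.001]
```

View pics/w13.png

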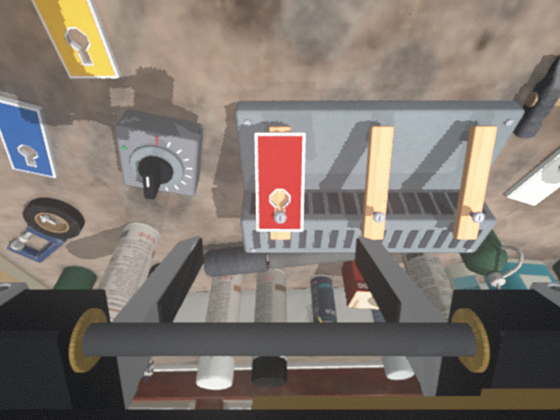

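Red is home on screw2: centre -40.8 / -0.1 mm, straight and flat. Yellow is next.

```bash
python3 - <<'E'
from h import *
q=read_camera("top");d=plates(q);save(q,"t2.png")
p=read_camera("wrist");plates(p,env.get_state())
y=-.06;to([.4225,-.2268,.2],down(np.pi+y))
E
```

```text
blue [ 563.7 -369.6] yaw -0.379 [105.   43.6] hole [23.8 -0.1]
yellow [ 423.4 -226.4] yaw -0.059 [107.6  46.5] hole [24.5  0.4]
red [603.  -21.5] yaw -0.080 [109.4  50.7] hole [23.7 -0. ]
blue [ 558.9 -366.8] yaw -0.386 [107.7  48.6] hole [19.6 -3.4]
shift cm [  7.39 -21.91   1.5 ]  rot [-0.001  0.521 -0.005]
```

Emit:
drive_tool --increments '[[[1.85,-5.5,0.3],[0,0,0],1],[[1.85,-5.5,0.3],[0,0,0],1],[[1.85,-5.5,0.3],[0,0,0],1],[[1.85,-5.4,0.3],[0,0,0],1],[[0,0,0],[0,0.174,0],1],[[0,0,0],[0,0.174,0],1],[[0,0,0],[0,0.174,0],1],[[0,0,0],[0,0,0],1],[[0,0,0],[0,0,0],1]]'

```text
time_s: 22.55
position: [0.4207, -0.2259, 0.202]
tcp_rot: [3.139, -0.0, 3.077]
force: [-0.1, -0.3, 0.1]
gripper_width: 0.0943
```

```bash
cat > gr.py <<'E'
from h import *
import sys
s=env.get_state();print(np.round(s["position"],4),np.round(s["joints"],3),s["time_s"]);p=read_camera("wrist");save(p,sys.argv[2]);d=plates(p,s)
c=sys.argv[1]
if c in d: to([*d[c]["xy"],float(sys.argv[3])],down(d[c]["yaw"]+np.pi))
E
python3 gr.py yellow w14.png .035
```

```text
[ 0.4207 -0.2259  0.202 ] [-7.320e-01 -1.680e-01  1.989e+00  2.000e-03  1.322e+00 -2.238e+00] 22.55
yellow [ 422. -227.] yaw -0.059 [110.9  48.9] hole [23.9 -0.2]
shift cm [-0.15 -0.11 16.76]  rot [ 0.002  0.    -0.006]
```

View pics/w14.png

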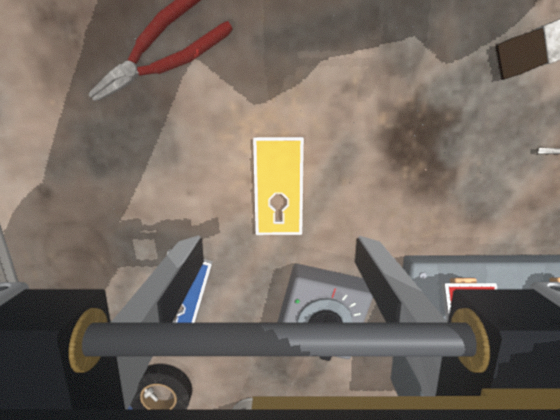

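Emit:
drive_tool --increments '[[[-0.15,-0.1,5],[0,0,-0.006],1],[[0,0,6],[0,0,0],1],[[0,0,5.5],[0,0,0],1],[[0,0,0],[0,0,0],1],[[0,0,0],[0,0,0],1]]'

```text
time_s: 23.22
position: [0.4237, -0.2289, 0.0411]
tcp_rot: [-3.14, 0.004, 3.082]
force: [0.5, 0.1, 1.0]
gripper_width: 0.0935
```

```bash
python3 gr.py yellow w15.png .0018
```

```text
[ 0.4237 -0.2289  0.0411] [-7.320e-01  7.400e-02  2.086e+00  1.000e-03  9.780e-01 -2.243e+00] 23.225
yellow [ 421.9 -227.1] yaw -0.060 [111.6  50.6] hole [23.5  0. ]
shift cm [0.29 0.23 4.  ]  rot [-0.003  0.005 -0.   ]
```

Emit:
drive_tool --increments '[[[0.28,0.2,2],[0,0,0],1],[[0,0,1.9],[0,0,0],1],[[0,0,0],[0,0,0],1],[[0,0,0],[0,0,0],0.3],[[0,0,0],[0,0,0],-1],[[0,0,0],[0,0,0],-1],[[0,0,0],[0,0,0],-1],[[0,0,0],[0,0,0],-1],[[0,0,0],[0,0,0],-1],[[0,0,0],[0,0,0],-1]]'

```text
time_s: 24.52
position: [0.4205, -0.2258, 0.0003]
tcp_rot: [-3.142, 0.001, 3.082]
force: [0.1, 1.9, 5.8]
gripper_width: 0.0576
```

```bash
python3 gr.py yellow w16.png .002
```

```text
[ 4.205e-01 -2.258e-01  3.000e-04] [-7.310e-01  1.490e-01  2.100e+00  1.000e-03  8.920e-01 -2.243e+00] 24.525
```

Emit:
drive_tool --increments '[[[0,0,-1],[0,0,0],-1],[[0,0,-2],[0,0,0],-1],[[0,0,-5],[0,0,0],-1],[[0,0,-6],[0,0,0],-1],[[0,0,-6],[0,0,0],-1],[[0,0,-6],[0,0,0],-1],[[0,0,-4],[0,0,0],-1],[[0,0,0],[0,0,0],-1],[[0,0,0],[0,0,0],-1]]'

```text
time_s: 25.7
position: [0.4193, -0.225, 0.2978]
tcp_rot: [3.139, -0.002, 3.082]
force: [-0.8, 0.4, -1.7]
gripper_width: 0.058
```

```bash
python3 - <<'E'
from h import *
s=env.get_state();p=read_camera("wrist");save(p,"w17.png");print(s["position"],s["tcp_rot"],s["gripper_width"])
inhand(p,"yellow")
t,Rt=tcp_for(1,.018,.06,-.002,-.0008);print(t);to([t[0]-.02,t[1],.3],Rt)
E
```

```text
[ 0.41933788 -0.22503551  0.29781879] [ 3.13945138e+00 -1.85448312e-03  3.08213226e+00] 0.05795294193304459
near edge x 54.7 (slope 0.000) -> plate origin tool x -2.3 ; sides y at x=0: -26.3 24.6 slopes -0.001 0.001
[0.58812445 0.10199651 0.14577939]
shift cm [-12.93  33.51  -0.21]  rot [ 0.004 -0.526  0.003]
```

View pics/w17.png

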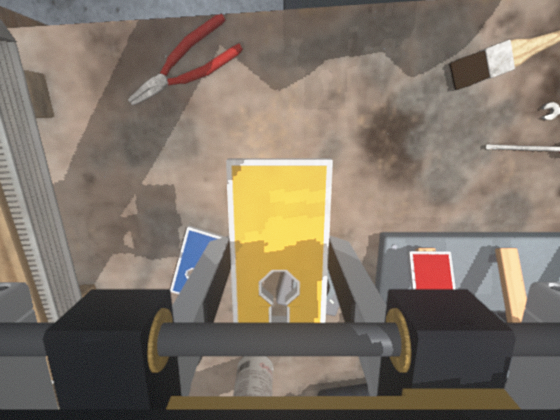

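Emit:
drive_tool --increments '[[[-2.1,5.6,0],[0,0,0],-1],[[-2.1,5.6,0],[0,0,0],-1],[[-2.2,5.6,0],[0,0,0],-1],[[-2.2,5.6,0],[0,0,0],-1],[[-2.2,5.6,0],[0,0,0],-1],[[-2.1,5.5,0],[0,0,0],-1],[[0,0,0],[0,-0.175,0],-1],[[0,0,0],[0,-0.175,0],-1],[[0,0,0],[0,-0.175,0],-1],[[0,0,0],[0,0,0],-1],[[0,0,0],[0,0,0],-1]]'

```text
time_s: 27.12
position: [0.5692, 0.1009, 0.2999]
tcp_rot: [3.141, 0.523, 3.082]
force: [0.1, 0.4, -0.0]
gripper_width: 0.0575
```

```bash
python3 - <<'E'
from h import *
s=env.get_state();p=read_camera("wrist");save(p,"w18.png");print(s["position"],s["tcp_rot"],s["gripper_width"])
inhand(p,"yellow")
t,Rt=tcp_for(1,.018,.06,-.0022,-.0008);to(t,Rt)
E
```

```text
[0.56917779 0.10086869 0.29994015] [3.14148518 0.52329553 3.08183171] 0.05749487833862622
near edge x 55.2 (slope 0.000) -> plate origin tool x -1.8 ; sides y at x=0: -26.5 24.8 slopes 0.002 -0.001
shift cm [ 6.21  0.23 14.33]  rot [0.002 0.001 0.003]
```

View pics/w18.png

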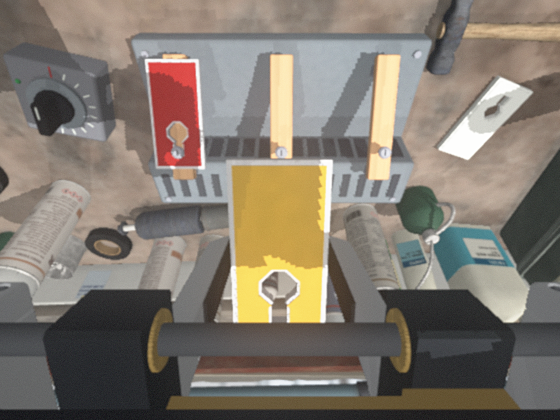

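Emit:
drive_tool --increments '[[[3.1,0.1,0],[0,0,0.003],-1],[[3.1,0.1,2.3],[0,0,0],-1],[[0,0,4],[0,0,0],-1],[[0,0,4],[0,0,0],-1],[[0,0,4],[0,0,0],-1],[[0,0,2],[0,0,0],-1],[[0,0,1.6],[0,0,0],-1],[[0,0,0],[0,0,0],-1],[[0,0,0],[0,0,0],-1]]'

```text
time_s: 28.3
position: [0.6061, 0.1009, 0.115]
tcp_rot: [3.14, 0.526, 3.078]
force: [0.5, 0.2, -1.5]
gripper_width: 0.0574
```

```bash
python3 st.py 1 .018; python3 - <<'E'
from h import *
p=read_camera("wrist");save(p,"w19.png",(220,330,210,350),5)
E
```

```text
pos [0.6061 0.1009 0.115 ] F px,py,pz [-0.4  0.2 -1.6] M [-0.    0.35  0.03] w 0.0574
shift cm [ 0.03 -0.01  2.44]  rot [ 0.002  0.003 -0.   ]
```

View pics/w19.png

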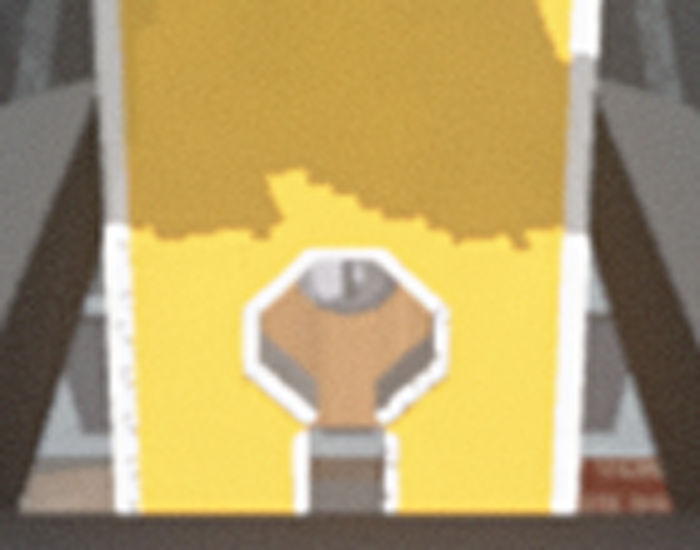

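Emit:
drive_tool --increments '[[[0,0,0.6],[0,0,0],-1],[[0,0,0.6],[0,0,0],-1],[[0,0,0.6],[0,0,0],-1],[[0,0,0.5],[0,0,0],-1],[[0,0,0],[0,0,0],-1],[[0,0,0],[0,0,0],-1]]'

```text
time_s: 29.1
position: [0.6165, 0.1003, 0.094]
tcp_rot: [3.14, 0.525, 3.079]
force: [-0.0, -0.9, -1.3]
gripper_width: 0.0574
```

```bash
python3 st.py 1 .018 w20.png
```

```text
pos [0.6165 0.1003 0.094 ] F px,py,pz [-0.6 -0.9 -1.1] M [-0.05  0.37 -0.03] w 0.0574
shift cm [-0.13 -0.01  0.1 ]  rot [0.002 0.002 0.   ]
```

View pics/w20.png

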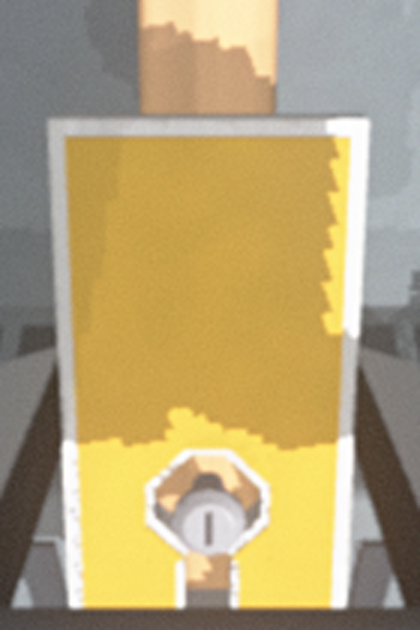

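Through the hole, 1 mm above the slat. Next I slide it down.

Emit:
drive_tool --increments '[[[0.2,0,0.05],[0,0,0],-1],[[0.4,0,0],[0,0,0],-1],[[0.4,0,0],[0,0,0],-1],[[0.4,0,0],[0,0,0],-1],[[0.2,0,0],[0,0,0],-1],[[0,0,0],[0,0,0],-1]]'

```text
time_s: 29.9
position: [0.6029, 0.1013, 0.086]
tcp_rot: [3.14, 0.526, 3.079]
force: [-2.5, -0.2, 3.7]
gripper_width: 0.0578
```

```bash
python3 st.py 1 .04
```

```text
pos [0.6029 0.1013 0.086 ] F px,py,pz [-0.3 -0.4  4.5] M [ 0.08  0.31 -0.04] w 0.0578
shift cm [ 0.49 -0.02  0.08]  rot [0.002 0.002 0.   ]
```

Emit:
drive_tool --increments '[[[0.3,0,0],[0,0,0],-1],[[0.15,0,0],[0,0,0],-1],[[0.1,0,0],[0,0,0],-1],[[0,0,0],[0,0,0],-1]]'

```text
time_s: 30.4
position: [0.5986, 0.1015, 0.0835]
tcp_rot: [3.14, 0.527, 3.079]
force: [-1.1, 0.3, 5.9]
gripper_width: 0.0576
```

```bash
python3 st.py 1 .04 w21.png
```

```text
pos [0.5986 0.1015 0.0835] F px,py,pz [1.9 0.2 5.6] M [ 0.09 -0.08  0.02] w 0.0576
shift cm [-0.01 -0.02  0.08]  rot [0.002 0.003 0.   ]
```

View pics/w21.png

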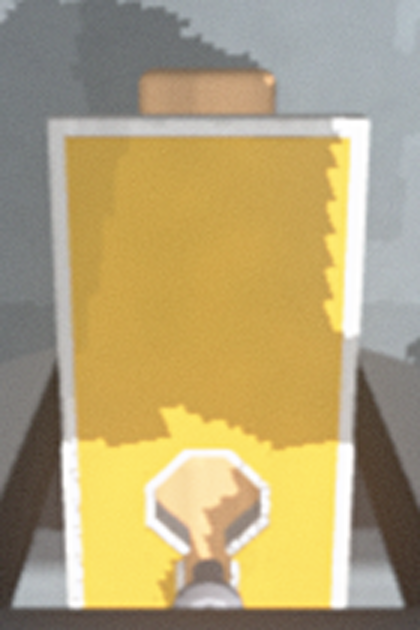

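Emit:
drive_tool --increments '[[[0.1,0,0],[0,0,0],-1],[[0.05,0,0],[0,0,0],-1],[[0,0,0],[0,0,0],-1]]'

```text
time_s: 30.82
position: [0.5978, 0.1016, 0.083]
tcp_rot: [3.139, 0.528, 3.079]
force: [4.5, 0.2, 3.2]
gripper_width: 0.0579
```

```bash
python3 st.py 1 .04
```

```text
pos [0.5978 0.1016 0.083 ] F px,py,pz [5.5 0.5 0.5] M [ 0.1  -0.66  0.01] w 0.0579
shift cm [-0.1  -0.02  0.08]  rot [ 0.002  0.004 -0.   ]
```

Hard stop felt (5.5 N along the slope). Releasing.

Emit:
drive_tool --increments '[[[-0.05,0,0],[0,0,0],0.27],[[0,0,0],[0,0,0],0.4],[[0,0,0],[0,0,0],0.6],[[0,0,0],[0,0,0],0.6],[[0,0,0],[0,0,0],0.6],[[0,0,-1.5],[0,0,0],0.6],[[0,0,-3],[0,0,0],0.6],[[0,0,-5],[0,0,0],1],[[0,0,-5],[0,0,0],1],[[0,0,-5],[0,0,0],1],[[0,0,0],[0,0,0],1]]'

```text
time_s: 32.2
position: [0.5009, 0.1077, 0.2565]
tcp_rot: [3.139, 0.535, 3.079]
force: [0.0, -0.8, 0.6]
gripper_width: 0.0939
```

```bash
python3 chk.py w22.png 1:yellow 2:red; python3 - <<'E'
from h import *
q=read_camera("top");d=plates(q)
to([.5625,-.3697,.28],down(np.pi-.38))
E
```

```text
[0.5009 0.1077 0.2565] 32.2
1 yellow paint centre along px,py mm (want -40,0): ((-41.6332893371582, 0.1291027069091797), (50.096153259277344, 111.52399444580078), 89.96735382080078) top z mm [ 8.6  9.8 11.1] tilt rad [-0.002  0.001]
2 red paint centre along px,py mm (want -40,0): ((-41.61824417114258, -0.1834583282470703), (50.560699462890625, 111.51985931396484), 89.84659576416016) top z mm [ 8.4  9.6 10.9] tilt rad [-0.002  0.002]
blue [ 563.7 -369.6] yaw -0.379 [105.   43.6] hole [24.1 -0.1]
yellow [611.3 107.3] yaw 0.003 [108.7  49.7] hole [22.4 -0.1]
red [602.3 -21.5] yaw -0.080 [110.9  50.7] hole [24.4 -0.1]
shift cm [ -9.47 -47.22   2.07]  rot [0.085 0.521 0.31 ]
```

View pics/w22.png

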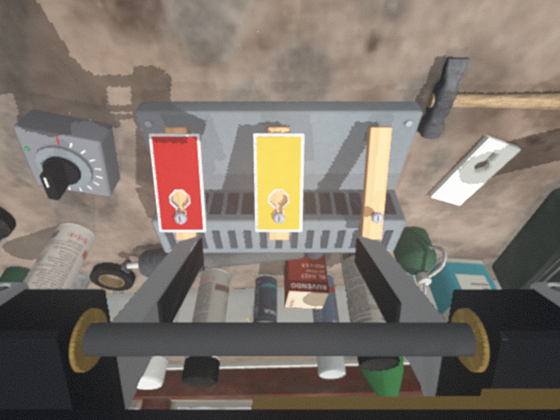

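Emit:
drive_tool --increments '[[[-1.2,-5.9,0.2],[0,0,0],1],[[-1.2,-5.9,0.2],[0,0,0],1],[[-1.2,-5.9,0.2],[0,0,0],1],[[-1.2,-5.9,0.2],[0,0,0],1],[[-1.2,-5.9,0.3],[0,0,0],1],[[-1.2,-5.9,0.3],[0,0,0],1],[[-1.2,-5.9,0.3],[0,0,0],1],[[-1.1,-5.9,0.3],[0,0,0],1],[[0,0,0],[0.021,0.13,0.077],1],[[0,0,0],[0.021,0.13,0.077],1],[[0,0,0],[0.021,0.13,0.077],1],[[0,0,0],[0.021,0.13,0.077],1]]'

```text
time_s: 33.8
position: [0.5622, -0.3695, 0.2777]
tcp_rot: [3.141, -0.007, 2.761]
force: [0.3, -0.1, -0.2]
gripper_width: 0.0943
```

Emit:
drive_tool --increments '[[[0,0,0],[0,0,0],1],[[0,0,0],[0,0,0],1]]'

```text
time_s: 34.05
position: [0.562, -0.3693, 0.2785]
tcp_rot: [3.139, -0.001, 2.765]
force: [-0.4, -0.6, 0.0]
gripper_width: 0.0936
```

```bash
python3 gr.py blue w23.png .04
```

```text
[ 0.562  -0.3693  0.2785] [-0.75   0.25   1.419  0.002  1.474 -1.945] 34.05
blue [ 562.8 -370.4] yaw 2.770 [108.2  47.1] hole [9.1 3. ]
shift cm [-0.14 -0.1  23.92]  rot [-0.000e+00 -3.000e-03  3.136e+00]
```

View pics/w23.png

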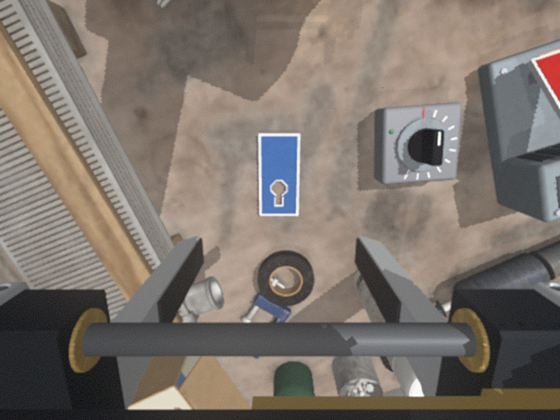

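Emit:
drive_tool --increments '[[[-0.15,-0.1,6],[0,0,-0.005],1],[[0,0,6],[0,0,0],1],[[0,0,6],[0,0,0],1],[[0,0,5.8],[0,0,0],1],[[0,0,0],[0,0,0],1],[[0,0,0],[0,0,0],1]]'

```text
time_s: 34.85
position: [0.5647, -0.3722, 0.0456]
tcp_rot: [-3.141, 0.005, 2.769]
force: [0.1, 0.6, 0.8]
gripper_width: 0.0941
```

```bash
python3 gr.py blue w24.png .0018
```

```text
[ 0.5647 -0.3722  0.0456] [-7.510e-01  4.740e-01  1.577e+00  1.000e-03  1.086e+00 -1.949e+00] 34.85
```

View pics/w24.png

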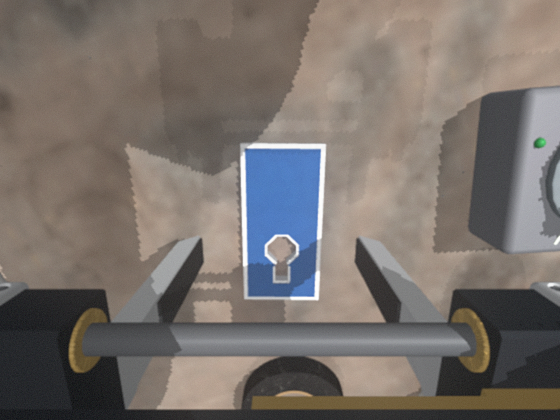

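Emit:
drive_tool --increments '[[[0.25,0.15,2],[0,0,0],1],[[0,0,2.3],[0,0,0],1],[[0,0,0],[0,0,0],1],[[0,0,0],[0,0,0],0.3],[[0,0,0],[0,0,0],-1],[[0,0,0],[0,0,0],-1],[[0,0,0],[0,0,0],-1],[[0,0,0],[0,0,0],-1],[[0,0,0],[0,0,0],-1],[[0,0,0],[0,0,0],-1]]'

```text
time_s: 36.15
position: [0.5629, -0.3693, 0.0003]
tcp_rot: [-3.142, 0.003, 2.769]
force: [0.2, 0.3, 6.7]
gripper_width: 0.0574
```

Emit:
drive_tool --increments '[[[0,0,-1],[0,0,0],-1],[[0,0,-2],[0,0,0],-1],[[0,0,-5],[0,0,0],-1],[[0,0,-6],[0,0,0],-1],[[0,0,-6],[0,0,0],-1],[[0,0,-6],[0,0,0],-1],[[0,0,-4],[0,0,0],-1],[[0,0,0],[0,0,0],-1],[[0,0,0],[0,0,0],-1]]'

```text
time_s: 37.28
position: [0.561, -0.368, 0.2979]
tcp_rot: [3.14, -0.002, 2.769]
force: [-0.4, -0.5, -1.0]
gripper_width: 0.0577
```

```bash
python3 - <<'E'
from h import *
s=env.get_state();p=read_camera("wrist");save(p,"w25.png");print(s["position"],s["tcp_rot"],s["gripper_width"])
COL["blue"]=(98,128)
inhand(p,"blue")
t,Rt=tcp_for(0,.018,.06,-.002,-.0008);print(t);to([t[0]-.02,t[1],.3],Rt)
E
```

```text
[ 0.5610395  -0.36803515  0.29785272] [ 3.13981442e+00 -1.77583817e-03  2.76900084e+00] 0.057679486642879696
near edge x 56.0 (slope 0.000) -> plate origin tool x -1.0 ; sides y at x=0: -26.3 24.2 slopes 0.008 0.008
[0.59572445 0.22169651 0.14577939]
shift cm [20.08 55.45 -0.12]  rot [-0.078 -0.522 -0.303]
```

View pics/w25.png

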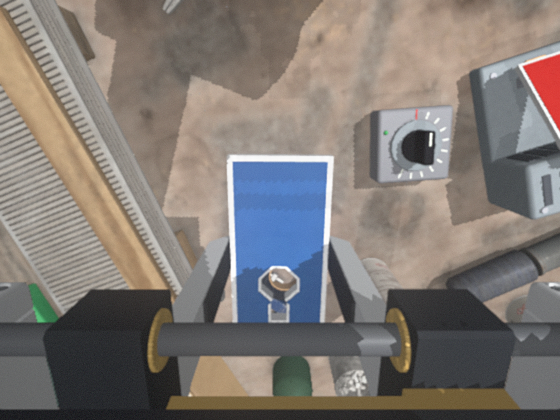

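Emit:
drive_tool --increments '[[[2,5.5,0],[0,0,0],-1],[[2,5.5,0],[0,0,0],-1],[[2,5.5,0],[0,0,0],-1],[[2,5.5,0],[0,0,0],-1],[[2,5.5,0],[0,0,0],-1],[[2,5.6,0],[0,0,0],-1],[[2,5.6,0],[0,0,0],-1],[[2,5.6,0],[0,0,0],-1],[[2,5.6,0],[0,0,0],-1],[[2,5.6,0],[0,0,0],-1],[[0,0,0],[0,0,0],-1]]'

```text
time_s: 38.7
position: [0.5757, 0.2244, 0.2968]
tcp_rot: [-3.14, -0.004, 2.774]
force: [0.1, -1.3, -0.8]
gripper_width: 0.058
```

Emit:
drive_tool --increments '[[[0,0,0],[-0.0195,-0.13,-0.076],-1],[[0,0,0],[-0.0195,-0.13,-0.076],-1],[[0,0,0],[-0.0195,-0.13,-0.076],-1],[[0,0,0],[-0.0195,-0.13,-0.076],-1],[[0,0,0],[0,0,0],-1],[[0,0,0],[0,0,0],-1]]'

```text
time_s: 39.45
position: [0.5778, 0.2204, 0.2996]
tcp_rot: [-3.138, 0.523, 3.079]
force: [-0.4, -1.4, -2.4]
gripper_width: 0.0572
```

```bash
python3 - <<'E'
from h import *
s=env.get_state();p=read_camera("wrist");save(p,"w26.png");print(s["position"],s["tcp_rot"],s["joints"].round(2) if hasattr(s["joints"],"round") else s["joints"])
COL["blue"]=(98,128)
inhand(p,"blue")
t,Rt=tcp_for(0,.018,.02,-.001,-.0008);to(t,Rt)
print([proj(p,SC[i]+hang(None)[2]*.0165,s)[0].round(1) for i in range(3)])
E
```

```text
[0.57780045 0.22036702 0.29961288] [-3.13820136  0.52264659  3.07890786] [ 0.25 -0.17  1.88 -0.2   0.94 -1.18]
near edge x 48.1 (slope -0.247) -> plate origin tool x -8.9 ; sides y at x=0: -28.3 24.6 slopes 0.114 0.009
shift cm [ 6.11  0.29 18.24]  rot [-0.003  0.     0.   ]
[array([281.5, 153.1]), array([177.5, 153. ]), array([ 73.7, 152.9])]
```

View pics/w26.png

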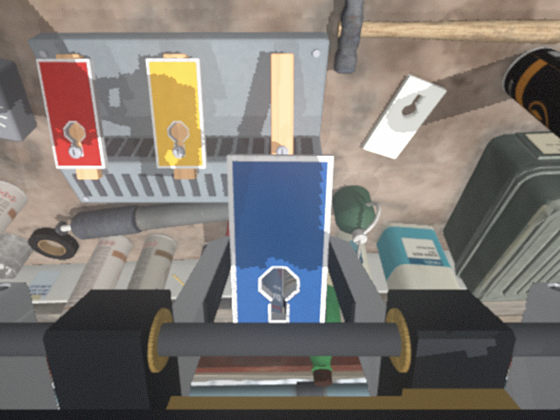

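Emit:
drive_tool --increments '[[[3.1,0.15,0],[0,0,0],-1],[[3,0.15,2.2],[0,0,0],-1],[[0,0,4],[0,0,0],-1],[[0,0,4],[0,0,0],-1],[[0,0,4],[0,0,0],-1],[[0,0,2],[0,0,0],-1],[[0,0,1.7],[0,0,0],-1],[[0,0,0],[0,0,0],-1],[[0,0,0],[0,0,0],-1]]'

```text
time_s: 40.62
position: [0.6152, 0.2212, 0.1153]
tcp_rot: [-3.139, 0.525, 3.08]
force: [0.3, -0.0, -1.2]
gripper_width: 0.0576
```

```bash
python3 st.py 0 .018; python3 - <<'E'
from h import *
p=read_camera("wrist");save(p,"w27.png",(140,330,200,360),4)
E
```

```text
pos [0.6152 0.2212 0.1153] F px,py,pz [-0.4  0.  -1.2] M [ 0.02  0.27 -0.05] w 0.0576
shift cm [ 0.17 -0.06  2.38]  rot [-0.002  0.002  0.001]
```

View pics/w27.png

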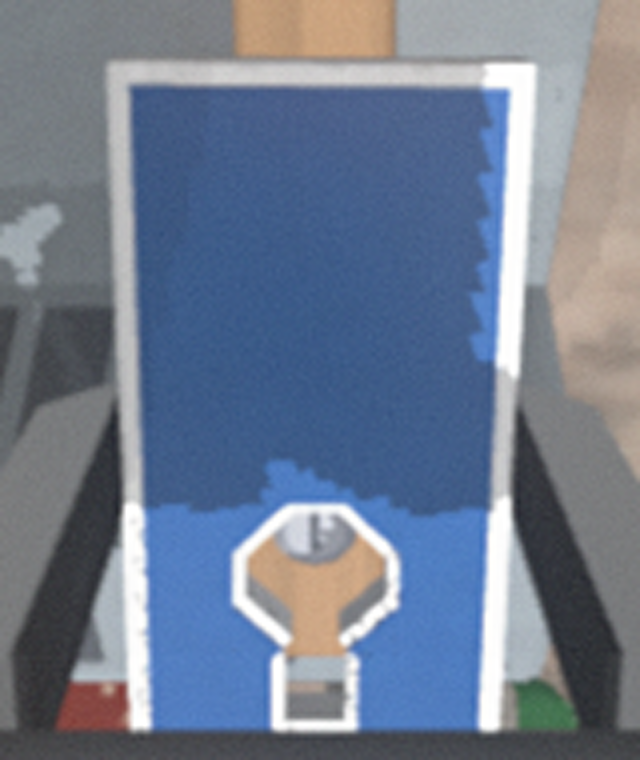

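Emit:
drive_tool --increments '[[[0.05,-0.04,0.6],[0,0,-0.007],-1],[[0,0,0.6],[0,0,0],-1],[[0,0,0.6],[0,0,0],-1],[[0,0,0.5],[0,0,0],-1],[[0,0,0],[0,0,0],-1],[[0,0,0],[0,0,0],-1]]'

```text
time_s: 41.42
position: [0.6255, 0.22, 0.0945]
tcp_rot: [-3.134, 0.525, 3.089]
force: [-3.7, -1.5, 3.3]
gripper_width: 0.0575
```

```bash
python3 st.py 0 .018 w28.png
```

```text
pos [0.6255 0.22   0.0945] F px,py,pz [-1.5 -1.7  4.6] M [-0.27  0.59 -0.2 ] w 0.0575
shift cm [ 0.02 -0.02  0.07]  rot [-0.003  0.001  0.009]
```

View pics/w28.png

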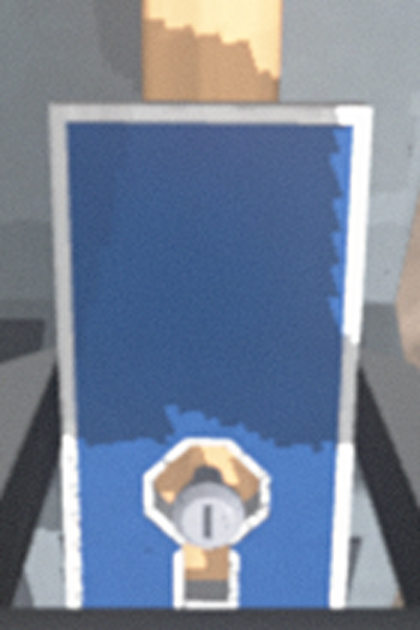

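Emit:
drive_tool --increments '[[[0.2,0,-0.02],[0,0,0],-1],[[0.4,0,0],[0,0,0],-1],[[0.4,0,0],[0,0,0],-1],[[0.4,0,0],[0,0,0],-1],[[0.3,0,0],[0,0,0],-1],[[0.2,0,0],[0,0,0],-1],[[0,0,0],[0,0,0],-1]]'

```text
time_s: 42.35
position: [0.6086, 0.221, 0.0848]
tcp_rot: [-3.134, 0.524, 3.089]
force: [-1.0, 0.9, 2.5]
gripper_width: 0.0578
```

```bash
python3 st.py 0 .04 w29.png
```

```text
pos [0.6086 0.221  0.0848] F px,py,pz [0.3 0.8 2.7] M [0.08 0.42 0.  ] w 0.0578
shift cm [ 0.27 -0.    0.07]  rot [-0.002  0.     0.009]
```

View pics/w29.png

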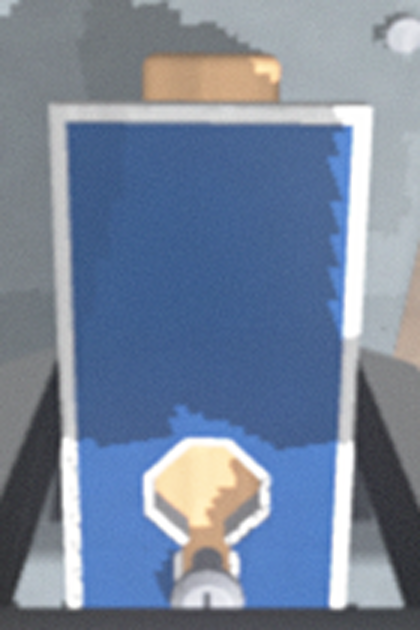

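Emit:
drive_tool --increments '[[[0.2,0,0],[0,0,0],-1],[[0.1,0,0],[0,0,0],-1],[[0.05,0,0],[0,0,0],-1],[[0,0,0],[0,0,0],-1]]'

```text
time_s: 42.9
position: [0.6071, 0.2211, 0.0843]
tcp_rot: [-3.135, 0.527, 3.089]
force: [4.9, -0.4, 0.4]
gripper_width: 0.0577
```

```bash
python3 st.py 0 .04
```

```text
pos [0.6071 0.2211 0.0843] F px,py,pz [ 4.5 -0.1 -2.1] M [-0.12 -0.53 -0.1 ] w 0.0577
shift cm [ 0.12 -0.01  0.1 ]  rot [-0.002  0.004  0.009]
```

Emit:
drive_tool --increments '[[[0.08,0,0.03],[0,0,0],-1],[[0,0,0],[0,0,0],-1]]'

```text
time_s: 43.15
position: [0.6072, 0.2211, 0.0842]
tcp_rot: [-3.135, 0.529, 3.089]
force: [6.4, -1.5, 0.4]
gripper_width: 0.0574
```

```bash
python3 st.py 0 .04 w30.png
```

```text
pos [0.6072 0.2211 0.0842] F px,py,pz [ 5.8 -1.1 -2.9] M [-0.17 -0.78 -0.13] w 0.0574
shift cm [ 0.11 -0.01  0.09]  rot [-0.001  0.005  0.009]
```

View pics/w30.png

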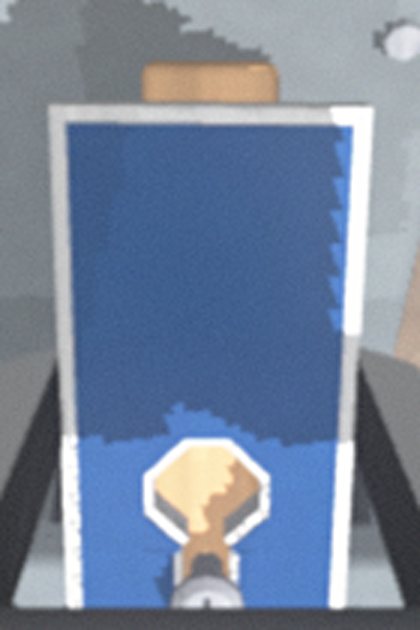

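Emit:
drive_tool --increments '[[[-0.05,0,0],[0,0,0],0.27],[[0,0,0],[0,0,0],0.4],[[0,0,0],[0,0,0],0.6],[[0,0,0],[0,0,0],0.6],[[0,0,0],[0,0,0],0.6],[[0,0,-1.5],[0,0,0],0.6],[[0,0,-3],[0,0,0],0.6],[[0,0,-5],[0,0,0],1],[[0,0,-5],[0,0,0],1],[[0,0,-5],[0,0,0],1],[[0,0,0],[0,0,0],1],[[0,0,0],[0,0,0],1]]'

```text
time_s: 44.7
position: [0.5079, 0.2276, 0.2514]
tcp_rot: [-3.134, 0.525, 3.089]
force: [0.8, 1.2, -0.7]
gripper_width: 0.0939
```

```bash
sed -i 's/"blue":(100,125)/"blue":(98,128)/' h.py; python3 chk.py w31.png 0:blue 1:yellow 2:red; python3 - <<'E'
from h import *
to([.586,-.181,.28],down(np.pi-.305))
E
```

```text
[0.5079 0.2276 0.2514] 44.7
0 blue paint centre along px,py mm (want -40,0): ((-41.609195709228516, 0.26117706298828125), (111.03773498535156, 49.39970397949219), 0.4650479257106781) top z mm [ 8.7  9.9 11.2] tilt rad [-0.001  0.001]
1 yellow paint centre along px,py mm (want -40,0): ((-41.888389587402344, -0.29325103759765625), (50.41789627075195, 112.0025405883789), 89.91651153564453) top z mm [ 8.5  9.8 11. ] tilt rad [-0.001 -0.001]
2 red paint centre along px,py mm (want -40,0): ((-41.19287872314453, -0.6923046112060547), (50.749027252197266, 112.18000793457031), 89.79893493652344) top z mm [ 8.4  9.7 10.9] tilt rad [-0.001  0.002]
shift cm [-10.1  -40.35   2.72]  rot [0.058 0.521 0.245]
```

View pics/w31.png

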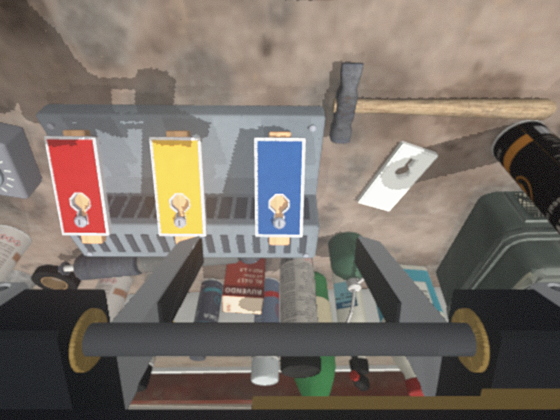

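All three hang at the same place on their screws, flat and straight. Now back to the dial.

Emit:
drive_tool --increments '[[[-1.4,-5.8,0.4],[0,0,0],1],[[-1.4,-5.8,0.4],[0,0,0],1],[[-1.4,-5.8,0.4],[0,0,0],1],[[-1.4,-5.8,0.4],[0,0,0],1],[[-1.5,-5.7,0.4],[0,0,0],1],[[-1.5,-5.7,0.4],[0,0,0],1],[[-1.5,-5.7,0.3],[0,0,0],1],[[0,0,0],[0.0145,0.13,0.061],1],[[0,0,0],[0.0145,0.13,0.061],1],[[0,0,0],[0.0145,0.13,0.061],1],[[0,0,0],[0.0145,0.13,0.061],1],[[0,0,0],[0,0,0],1]]'

```text
time_s: 46.25
position: [0.5872, -0.1805, 0.2784]
tcp_rot: [3.14, -0.001, 2.838]
force: [0.2, -0.2, 0.8]
gripper_width: 0.094
```

```bash
python3 - <<'E'
from h import *
s=env.get_state();p=read_camera("wrist");save(p,"w32.png");P=cloud(p,s);print(np.round(s["position"],4),s["time_s"],dialinfo(P),s["joints"])
d=dialinfo(P);to([*(np.array(d[0])/1000),.0625],down(np.pi-.303))
E
```

```text
[ 0.5872 -0.1805  0.2784] 46.25 ((585.7169189453125, -181.18478393554688), (13.605755805969238, 40.90165328979492), 72.75574493408203) [-0.4834788   0.11213215  1.57576744  0.0018743   1.45500307 -1.75109175]
shift cm [ 0.05 -0.16 21.63]  rot [ 0.002  0.    -0.   ]
```

View pics/w32.png

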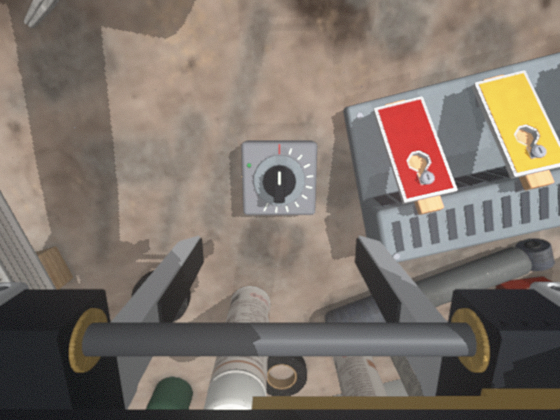

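Emit:
drive_tool --increments '[[[0,-0.15,6],[0,0,0],1],[[0,0,6],[0,0,0],1],[[0,0,6],[0,0,0],1],[[0,0,3.4],[0,0,0],1],[[0,0,0],[0,0,0],1]]'

```text
time_s: 46.92
position: [0.5833, -0.1802, 0.0638]
tcp_rot: [3.139, -0.004, 2.837]
force: [0.1, 0.3, 0.9]
gripper_width: 0.0942
```

```bash
python3 - <<'E'
from h import *
to([.586,-.1812,.0625],down(np.pi-.303))
E
```

```text
shift cm [-0.29 -0.01  0.13]  rot [ 0.003 -0.004 -0.001]
```

Emit:
drive_tool --increments '[[[-0.25,0,0.1],[0,-0.004,0],1],[[0,0,0],[0,0,0],0],[[0,0,0],[0,0,0],-0.5],[[0,0,0],[0,0,0],-1],[[0,0,0],[0,0,0],-1],[[0,0,0],[0,0,0],-1],[[0,0,0],[0,0,0],-1],[[0,0,0],[0,0,0],-1],[[0,0,0],[0,0,0],-1],[[0,0,0],[0,0,0],-1]]' --squeeze 20

```text
time_s: 48.18
position: [0.5895, -0.1808, 0.0664]
tcp_rot: [3.137, 0.007, 2.837]
force: [2.4, 4.7, 1.1]
gripper_width: 0.014
```

```bash
python3 - <<'E'
from h import *
to([.586,-.1812,.0625],down(np.pi-.303));s=env.get_state();print(s["force"],s["gripper_width"],s["joints"])
E
```

```text
shift cm [ 0.32 -0.15  0.39]  rot [ 0.004  0.007 -0.002]
[2.44500112 4.69422947 1.1325424 ] 0.013970924037877874 [-0.48374006  0.32233032  1.73664638  0.00621339  1.07678249 -1.75276195]
```

Emit:
drive_tool --increments '[[[0,0,0],[0,0,0],-0.5],[[0.3,-0.1,0.3],[0,0.006,0],-0.5],[[0,0,0],[0,0,0],-0.5],[[0,0,0],[0,0,0],-0.5]]'

```text
time_s: 48.68
position: [0.5858, -0.1825, 0.0633]
tcp_rot: [3.141, 0.001, 2.837]
force: [0.3, -0.3, 0.4]
gripper_width: 0.0231
```

```bash
python3 - <<'E'
from h import *
to([.586,-.1812,.0625],down(np.pi-.303));s=env.get_state();print(s["force"],s["gripper_width"])
E
```

```text
shift cm [0.02 0.14 0.08]  rot [ 0.001  0.001 -0.001]
[ 0.32607077 -0.32471977  0.38701039] 0.02311334333061879
```

Centred. I close and turn clockwise 3.6 rad: 19 rows at 0.185 plus the rest.

Emit:
drive_tool --increments '[[[0,0.12,0.05],[0,0,0],-0.5],[[0,0,0],[0,0,0],-1],[[0,0,0],[0,0,0],-1],[[0,0,0],[0,0,0],-1],[[0,0,0],[0,0,0.18],-1],[[0,0,0],[0,0,0.18],-1],[[0,0,0],[0,0,0.18],-1],[[0,0,0],[0,0,0.18],-1],[[0,0,0],[0,0,0.18],-1],[[0,0,0],[0,0,0.18],-1],[[0,0,0],[0,0,0.18],-1]]'

```text
time_s: 50.05
position: [0.5881, -0.1788, 0.0629]
tcp_rot: [3.136, -0.005, 1.571]
force: [7.7, 7.9, -3.5]
gripper_width: 0.0139
```

```bash
python3 - <<'E'
from h import *
s=env.get_state();print(s["position"],s["tcp_rot"],s["force"],s["gripper_width"],s["moment"])
E
```

```text
[ 0.58808363 -0.17883956  0.06293355] [ 3.13616523 -0.0046473   1.5711626 ] [ 7.70552533  7.89165853 -3.47208956] 0.013936217112640054 [ 1.41762738 -1.36805939  0.08947691]
```

Emit:
drive_tool --increments '[[[0,0,0],[0,0,0.18],-1],[[0,0,0],[0,0,0.18],-1],[[0,0,0],[0,0,0.18],-1],[[0,0,0],[0,0,0.18],-1],[[0,0,0],[0,0,0.18],-1],[[0,0,0],[0,0,0.18],-1],[[0,0,0],[0,0,0.18],-1],[[0,0,0],[0,0,0.18],-1],[[0,0,0],[0,0,0.18],-1],[[0,0,0],[0,0,0.18],-1],[[0,0,0],[0,0,0.18],-1],[[0,0,0],[0,0,0.18],-1]]'

```text
time_s: 51.55
position: [0.5893, -0.1811, 0.063]
tcp_rot: [-3.137, -0.008, -0.589]
force: [11.4, 0.4, -7.6]
gripper_width: 0.0138
```

```bash
python3 - <<'E'
from h import *
s=env.get_state();print(s["position"],s["tcp_rot"],s["force"],s["gripper_width"],s["moment"],s["joints"])
E
```

```text
[ 0.58931988 -0.18112071  0.06296931] [-3.13653728 -0.00759424 -0.58892789] [11.37383538  0.41071173 -7.57279323] 0.013753491226572774 [ 0.15687673 -1.98209166  0.04210182] [-0.48379808  0.32593719  1.73933348  0.00482745  1.06824411  1.67359882]
```

Emit:
drive_tool --increments '[[[0,0,0],[0,0,0.1],-1],[[0,0,0],[0,0,0.08],-1],[[0,0,0],[0,0,0.05],-1],[[0,0,0],[0,0,0],-1]]'

```text
time_s: 52.05
position: [0.589, -0.1812, 0.063]
tcp_rot: [-3.136, -0.006, -0.812]
force: [10.9, 0.3, -7.9]
gripper_width: 0.0143
```

```bash
python3 - <<'E'
from h import *
s=env.get_state();print(s["position"],s["tcp_rot"],s["force"],s["gripper_width"],s["moment"])
E
```

```text
[ 0.58897989 -0.18120283  0.06301609] [-3.13582999 -0.00575548 -0.81216344] [10.94187191  0.28427532 -7.92618523] 0.01426005933275239 [ 0.16252333 -1.78037128  0.38005269]
```

Emit:
drive_tool --increments '[[[0,0,0],[0,0,0],-0.4],[[0,0,0],[0,0,0],0],[[0,0,0],[0,0,0],0],[[0,0,-4],[0,0,0],0.5],[[0,0,-6],[0,0,0],1],[[0,0,-6],[0,0,0],1],[[0,0,-6],[0,0,0],1],[[0,0,0],[0,0,0],1],[[0,0,0],[0,0,0],1]]'

```text
time_s: 53.18
position: [0.5855, -0.1813, 0.2821]
tcp_rot: [-3.141, 0.001, -0.813]
force: [-0.3, -0.0, -0.2]
gripper_width: 0.0939
```

```bash
python3 - <<'E'
from h import *
s=env.get_state();p=read_camera("wrist");save(p,"w33.png");P=cloud(p,s);print(np.round(s["position"],4),s["time_s"])
d=dialinfo(P);print(d)
c=proj(p,[0.586,-.181,.06],s)[0].astype(int)
save(p,"w33d.png",(max(c[1]-50,0),c[1]+50,c[0]-50,c[0]+50),5)
E
```

```text
[ 0.5855 -0.1813  0.2821] 53.175
((587.3417358398438, -181.0158233642578), (13.903460502624512, 41.929603576660156), 46.46366882324219)
```

View pics/w33d.png

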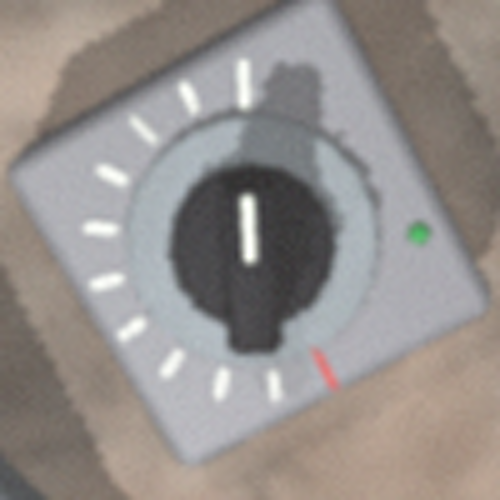

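```bash
python3 - <<'E'
from h import *
q=read_camera("top");save(q,"t9.png");q2=read_camera("scene");save(q2,"s9.png",(120,330,180,440),3)
E
```

```text
(no output)
```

View pics/t9.png

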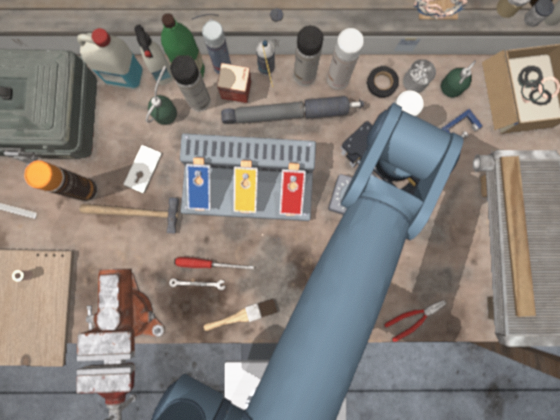

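View pics/s9.png

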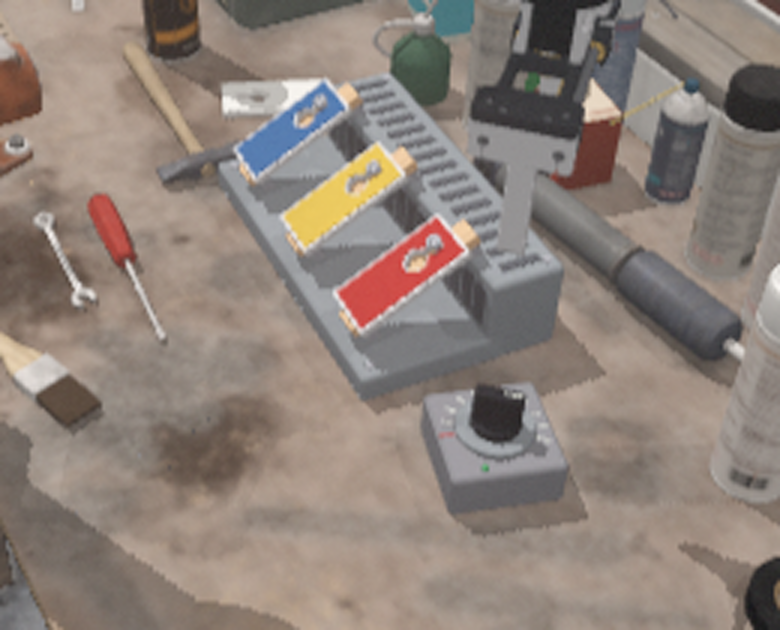

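The views show all three plates hanging straight with the screws in their slots, the tools undisturbed and the gripper clear. Handing in.

```bash
python3 -c "
from h import *
print(env.get_state()['force']);print(order.finish_job())"
```

```text
[0.74708058 0.18119293 0.4577525 ]
the job is handed in; nothing more can be done
None
```

The job is done in the order asked and handed in at about 53 s of the 208 s allowed. I turned the dial off, hung all three plates and then turned the dial to full.

- **Dial:** It went to the off stop first. At the end the bar measured 3.598 of 3.6 rad, and I felt the end stop.
- **Plates:** Red is on screw2, yellow on screw1 and blue on screw0. Each was held by its bare edges and pushed down until I felt the screw stop it (4–6 N). The wrist camera shows all three flat, within 0.5° of straight and less than 1 mm off centre sideways.
- **One disagreement:** The camera put all three plate centres 1.2–1.9 mm low along the slat. The shift is about the same for all three and the stop contact was felt each time, so I take it as calibration bias.
- **Last look:** The final top and scene views show all plates in place and the gripper clear. The white look-alike and the tools lie where they were.

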